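Clear the chips off a bar clamp's bed, then pump its trigger and hold the work gripped

ROBOT

A 6-joint arm with a two-finger parallel gripper is mounted at the origin on the work surface. World frame = base frame: x ahead of the robot, y to its left, z up, the work surface at z = 0. Lengths are in mm, angles in degrees, forces in N, time in s.
With the tool pointing down it reaches from about 350 to 850 mm from the base axis. Payload 8.1 kg.
Tool frame: the origin (TCP) lies midway between the tips of the shut fingers; the grasp point (between the pads) lies 19 mm behind it; z points along the fingers, x is the direction in which the jaws open and shut, and the axes are right-handed (so a half turn about z gives the same grasp; the last joint's range is limited). The gripper opens to 85 mm and grips with 20 to 120 N. Pads are 22 mm wide; open, the fingers measure 114 mm over their backs; the gripper's body (76 mm by 85 mm) begins 54 mm behind the grasp point. The pads swing forward as they close: fully open they stand 13 mm farther back than shut.
Start: joints at [66.211, 7.471, 85.268, -0, 87.261, -4.893], TCP at [194.291, 567.676, 204.992] pointing down, gripper open.
Joint ranges: [-169.43, 169.43], [-51.17, 129.36], [1.28, 143.12], [-76.62, 256.62], [0, 156.53], [-152.29, 152.29]. Speed limits (degrees/s): [136.94, 136.94, 159.86, 180, 180, 180].

INTERFACE

Orientations are given as [roll, pitch, yaw] about the fixed x, y, z axes, in that order (R = Rz(yaw) Ry(pitch) Rx(roll)).
In Python, from bench import monitor, cams, r gives the robot as it stands.
- The arm moves only by the tool jog_arm, never from a script. Its arguments are lists of equal length, an entry for each row: "offset": the shift along the tool's x, y, z in mm, a list of three; "delta_rot": the turn, a rotation vector about the tool's x, y, z in degrees, a list of three; "jaw": the opening in per cent of the stroke, from 0 (shut) to 100 (fully open). In form: {"offset": [[x, y, z], ...], "delta_rot": [[rx, ry, rz], ...], "jaw": [jaw, ...]}. A call has 1 to 20 rows; each row shifts and turns the pose as measured when the row begins, along the tool's axes as they then stand; what a row does not reach is not made up. A row lasts 1/10 s, in which the tool goes at most 50 mm and 8.59 degrees, less where a joint would pass 70% of its speed; a pose out of reach is approached as far as the arm can. A call is refused whole if a number of a shift passes 50 or a number of a turn 8.59, either way. A call with a gripper value outside its range is refused whole. The fingers move at their own pace and stop on an object; "newtons" is the grip in N (left out, the last holds). Time passes only in rows, so rows that do not move let the fingers close. It gives the time, the measured TCP pose, the force and the opening at its end, in the units of the state.
- monitor.sense(): the state, without advancing time (a new reading comes with each control period).
- cams.snapshot(name): name is "side" or "top" or "wrist"; returns (picture, depth): 420x560x3 uint8, red, green, blue; 420x560 float32, mm along the optical axis (not along the pixel's ray), 0 where there is no reading.
- cams.camera_model(name): a dict with "K" (3x3 intrinsics, pixels), "camera_from_world" (4x4, takes a point from world to camera coordinates). Camera axes: x right, y down, z forward; pixel columns grow to the right and rows downward; lengths in mm; the calibration is good to about 2 mm. A picture is of the moment at which its call begins: read the wrist's pose just before it. camera_model takes no time and is no camera call; for the wrist camera it gives the pose at the moment of the call.
- r.hand_in(): hands the job in, once; it reports no verdict.
The state is a dict: "time": time; "joint_pos": joint angles; "qd": joint speeds; "joint_efforts": joint torques, N m; "tool_pos": TCP position; "tcp_rot": TCP orientation; "ft_force": force on the tool from outside, world axes, zero at the start; "wrist_torque": the same for the moment, N m; "finger_gap": finger opening in mm.
Only numpy, scipy, OpenCV 4.12 (cv2) and the standard library are available. Lean on these libraries where they do the work, as an engineer would, in place of code of your own. Each camera call takes 0.05 s, during which the arm holds its last target.

TASK

With the small upright scraper block, and not with your fingers, wipe the three brass chips off the clamp's bed so that they lie on the bench, and stand the scraper back upright on the bench. Then pump the clamp's trigger towards its fixed grip, again and again, until the jaw has pushed the black holder right up against the fixed stop and the sprung pad is pressed back about half-way; never press the spring right up solid, do not push the jaw by hand and leave the other things on the bench alone. Finish while still holding the trigger squeezed, with the holder gripped: do not let go at the end.

Things in the scene. Friction and masses are not known exactly. Their poses are not given: they have to be found in the camera images.
- clamp: Fixed bench bar clamp, 325 x 90 mm, dark steel and green paint. Origin on the bench under its bed; +x runs along the bar from handle end to fixed stop (roughly world +y), +y across, +z up. The flat bed (top at 24 mm) spans x -70 to 118, y -45 to 45 mm, open at both y edges. The green housing (x -165 to -90, y +-19 mm, top 118 mm above the bench) carries trigger and fixed grip.
- stop_face (a point): Centre of the fixed stop's face at the end of the bed (x = +118 mm in the clamp frame, 39 mm above the bench; the stop is 80 mm wide and its top is 60 mm above the bench).
- fixed_grip (a point): Upright black fixed grip on the clamp's housing: 12 mm thick along the clamp's x, 30 mm wide, 116 to 180 mm above the bench. Point at its middle in plan, 148 mm above the bench; its outer (rear, -x) face is 6 mm behind this point.
- trigger_grip (a point): Centre of the trigger's round steel finger bar (12 mm diameter, 36 mm long across the clamp), 148 mm above the bench, in front (+x) of the fixed grip; moves with the trigger: 36 mm in front of the fixed grip's middle released, 16 mm fully squeezed. Trigger and grip measure 48 mm over their outer faces released, 28 mm fully squeezed.
- trigger (a joint): Trigger angle, rad: 0 released, 0.46 fully squeezed towards the fixed grip; it pivots 43.5 mm below its finger bar and a spring returns it. Squeezing takes 2 to 20 N at the bar. The fixed grip does not give: the hand's rear finger can stand just behind it while the front finger draws the trigger in.
- jaw (a joint): Travel of the toothed bar and jaw towards the stop, m (starts 0 to 0.015, at most 0.112). A pawl on the trigger bites teeth 5.5 mm apart: a full squeeze advances it about 16 mm, a part squeeze less (1 mm per mm of finger bar movement once the pawl bites, after up to 8 mm of free movement). On release it stays by its own friction of 6 N.
- pad (a joint): How far the pad is pressed back against its spring, m: 0 free, 0.026 spring closed solid. About 0.5 N per mm. It is seen as the gap between the pad and the jaw head behind it: 26 mm when free, 13 mm when half-way, 0 when solid.
- pad_face (a point): Centre of the front face of the black rubber pad on the jaw (pad 12 mm thick, 50 mm wide, top 54 mm above the bench; the jaw head behind it reaches 56 mm). The clamp's x points out of this face towards the holder.
- holder_mid (a point): Centre of the black holder, 60 mm along the clamp's x, 70 mm across, 30 mm high, with a brass plate in its top; loose on the bed, a few mm short of the fixed stop. It slides with up to about 2.5 N of push. When home its centre is 30 mm from the stop's face.
- scraper_mid (a point): Centre (40 mm above its foot, half-way up) of the scraper block, 80 mm tall, standing on the bench: a steel foot 44 x 20 mm, 14 mm high, and above it a wooden grip 28 x 16 mm up to the top. Its x runs along the 44 mm and 28 mm sides, its y along the 20 mm and 16 mm sides. About 160 g.
- chip0_mid (a point): Centre of a brass chip, a small offcut 16 x 11 x 8 mm, 12 g, lying flat on the bed in the gap between pad and holder (gap 55 to 79 mm at the start).
- chip1_mid (a point): Centre of a brass chip, a small offcut 16 x 11 x 8 mm, 12 g, lying flat on the bed in the gap between pad and holder (gap 55 to 79 mm at the start).
- chip2_mid (a point): Centre of a brass chip, a small offcut 16 x 11 x 8 mm, 12 g, lying flat on the bed in the gap between pad and holder (gap 55 to 79 mm at the start).
There are look-alikes about, which are no part of the job. What is meant by the part that bears scraper_mid is not purple, and is the larger of those in its own colour.

How it is judged (in metres and radians):
On the way, in this order (a step that is already met when the one before it is completed fails the run):
1. all three chips have been wiped off the bed (height (world z) of each of chip0_mid, chip1_mid, chip2_mid below 0.018 m), for 0.2 s.
2. the pad on the jaw presses on the holder (contact force between pad and holder above 0.5 N), for 0.1 s.
At the end, for the whole second after the job is handed in: Chips off the bed (below 18 mm); scraper upright on the bench, let go; holder flat, within 2 mm of the stop; pad on it with over 2 N, pressed back 4 to 20 mm; fingers hold the trigger squeezed (over 0.06 of 0.46 rad, over 1 N) (all of step 1 and angle between scraper_mid's own z axis and vertical below 0.15 rad and height (world z) of scraper_mid between 0.034 and 0.046 m and contact force between the fingers and scraper below 0.05 N and contact force between pad and holder above 2 N and value of joint pad between 0.004 and 0.02 m and x of holder_mid in the frame of stop_face above -0.032 m and angle between holder_mid's own z axis and vertical below 0.08 rad and value of joint trigger above 0.06 rad and contact force between the fingers and trigger above 1 N and linear speed of holder below 0.02 m/s); the arm keeps its last pose, push and grip.
It fails at once if the work is crushed: the pad's spring is pressed (nearly) solid, beyond 23 mm (value of joint pad above 0.023 m).
It fails at once if the hand pushes the jaw or its pad (contact force between any of the arm, the fingers and jaw above 3 N).
It fails at once if a finger touches a chip on the bed ((contact force between the fingers and chip0 above 0.3 N and height (world z) of chip0_mid above 0.018 m) or (contact force between the fingers and chip1 above 0.3 N and height (world z) of chip1_mid above 0.018 m) or (contact force between the fingers and chip2 above 0.3 N and height (world z) of chip2_mid above 0.018 m)).
It fails at once if another thing on the bench is moved by more than 30 mm (distance of any of oil, slug, driver, gear_blank, gear_blank2, brush, cup from where it was at the start of the episode above 0.03 m).
It also fails if it takes over 72 s, if anything falls off the work surface, if the arm or the gripper's body presses on something with over 40 N, if the wrist force passes 120 N, or if a joint passes its speed limit or range.

## Working session

There is one attempt and no reset: what is moved stays moved. The work goes in short steps, Python scripts to look and compute and a tool call to move; the robot and the scene stay as the last step left them, time stands still between calls to the robot, and variables do not carry over. Pictures are saved under pics/ and viewed, and the job is handed in when it is done.

Besides the shell and the picture viewer there is one more tool, called after ">>>" as name(argument=value, ...) on one line, values as JSON. jog_arm: Moves the arm, as the interface text tells. Its arguments: {"type":"object","properties":{"offset":{"type":"array","items":{"type":"array","items":{"type":"number"}}},"delta_rot":{"type":"array","items":{"type":"array","items":{"type":"number"}}},"jaw":{"type":"array","items":{"type":"number"}},"newtons":{"type":"number"}},"required":["offset","delta_rot","jaw"]}

```bash
ls; mkdir -p pics
python3 - <<'E'
from bench import monitor,cams,r
import cv2,numpy as np
print(monitor.sense())
for n in("top","side","wrist"):
    im,d=cams.snapshot(n)
    cv2.imwrite(f"pics/{n}0.png",im[:,:,::-1]); np.save(f"pics/{n}0.npy",d)
    m=cams.camera_model(n); print(n,m)
E
```

```text
pics
{'time': 0.0, 'joint_pos': array([ 6.62124039e+01,  7.51327144e+00,  8.53295218e+01, -3.24089498e-04,
        8.72630282e+01, -4.89253872e+00]), 'qd': array([-0.00145998,  0.06544455,  0.01049374, -0.0731204 , -0.12246272,
       -0.0053321 ]), 'joint_efforts': array([ 1.25915329e-03, -5.69421566e+01, -5.00538754e+01, -3.71384558e-04,
        1.50290842e-02,  9.82346705e-06]), 'tool_pos': array([194.03198649, 567.11977906, 203.96131621]), 'tcp_rot': array([-1.79991297e+02,  1.05463488e-01,  7.11049664e+01]), 'ft_force': array([-0.58119601,  0.2807659 , -0.51284491]), 'wrist_torque': array([-0.0188472 , -0.02640906, -0.03192579]), 'finger_gap': 85.36599590946521}
top {'K': array([[384.31374118,   0.        , 281.17663165],
       [  0.        , 384.31374118, 202.55486285],
       [  0.        ,   0.        ,   1.        ]]), 'camera_from_world': array([[ 1.42694242e-02, -9.98607094e-01,  5.07962070e-02,
         1.17908864e+02],
       [-9.90301893e-01, -2.11355662e-02, -1.37315146e-01,
         5.88123785e+02],
       [ 1.38197485e-01, -4.83441719e-02, -9.89224088e-01,
         
[... 462 characters left out ...]
      [ 2.88803806e-01, -7.64039076e-01, -5.76919969e-01,
         7.49649324e+02],
       [ 0.00000000e+00,  0.00000000e+00,  0.00000000e+00,
         1.00000000e+00]])}
wrist {'K': array([[345.84540729,   0.        , 276.0805117 ],
       [  0.        , 345.84540729, 213.47744867],
       [  0.        ,   0.        ,   1.        ]]), 'camera_from_world': array([[ 3.24247570e-01,  9.45970292e-01, -1.92864628e-03,
        -5.99377041e+02],
       [ 9.02812341e-01, -3.08844348e-01,  2.99240782e-01,
        -3.98114393e+01],
       [ 2.82477239e-01, -9.87693023e-02, -9.54175683e-01,
         3.78573819e+02],
       [ 0.00000000e+00,  0.00000000e+00,  0.00000000e+00,
         1.00000000e+00]])}
```

View pics/top0.png

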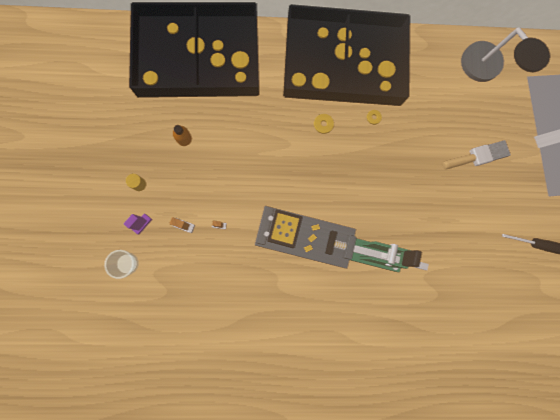

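View pics/side0.png

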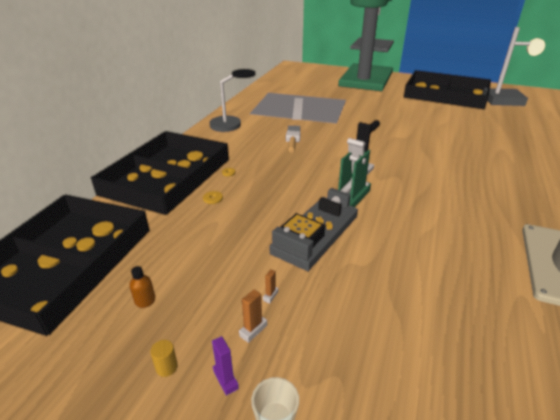

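View pics/wrist0.png

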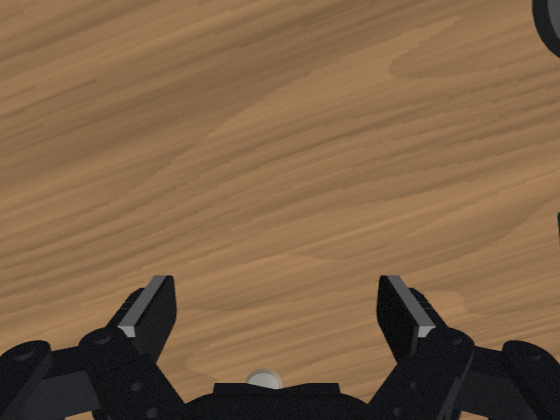

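```bash
cat > h.py <<'E'
import numpy as np,cv2
from bench import monitor,cams,r
def w(n,u,v,d,m=None):
    m=m or cams.camera_model(n); K=m["K"];T=m["camera_from_world"]
    z=d
    p=np.array([(u-K[0,2])/K[0,0]*z,(v-K[1,2])/K[1,1]*z,z])
    return T[:3,:3].T@(p-T[:3,3])
def cloud(n,d,m=None):
    m=m or cams.camera_model(n); K=m["K"];T=m["camera_from_world"]
    v,u=np.mgrid[:d.shape[0],:d.shape[1]]
    P=np.stack([(u-K[0,2])/K[0,0]*d,(v-K[1,2])/K[1,1]*d,d],-1)
    return (P-T[:3,3])@T[:3,:3]
E
python3 - <<'E'
from h import *
im=cv2.imread("pics/top0.png")
c=im[190:290,100:240]; cv2.imwrite("pics/c1.png",cv2.resize(c,None,fx=5.5,fy=5.5,interpolation=cv2.INTER_CUBIC))
c=im[200:280,245:435]; cv2.imwrite("pics/c2.png",cv2.resize(c,None,fx=4.2,fy=4.2,interpolation=cv2.INTER_CUBIC))
c=cv2.imread("pics/side0.png")[120:400,120:400]; cv2.imwrite("pics/c3.png",cv2.resize(c,None,fx=2.1,fy=2.1,interpolation=cv2.INTER_CUBIC))
d=np.load("pics/top0.npy");P=cloud("top",d)
Z=np.clip(P[...,2],0,150)[200:280,245:435]
cv2.imwrite("pics/z.png",cv2.resize(cv2.applyColorMap((Z*1.7).astype(np.uint8),cv2.COLORMAP_JET),None,fx=4.2,fy=4.2,interpolation=cv2.INTER_NEAREST))
E
```

```text
(no output)
```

View pics/c1.png

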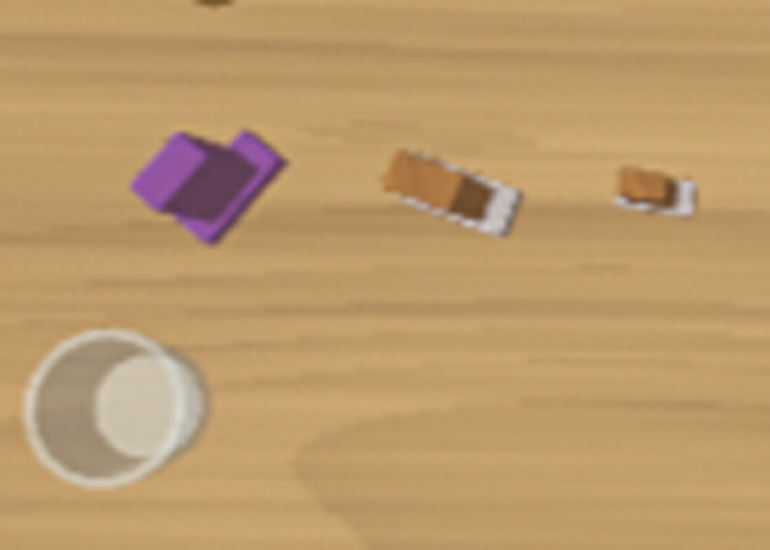

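View pics/c2.png

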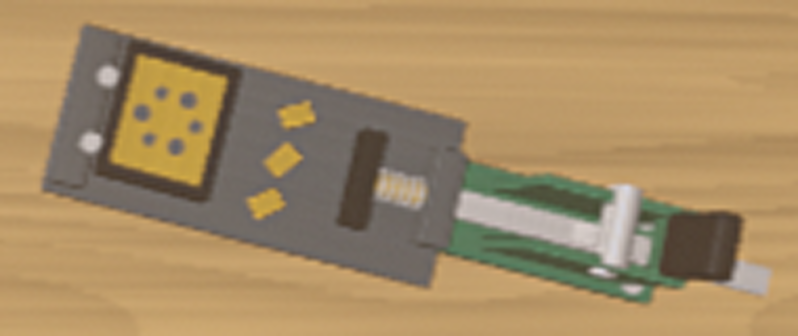

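View pics/c3.png

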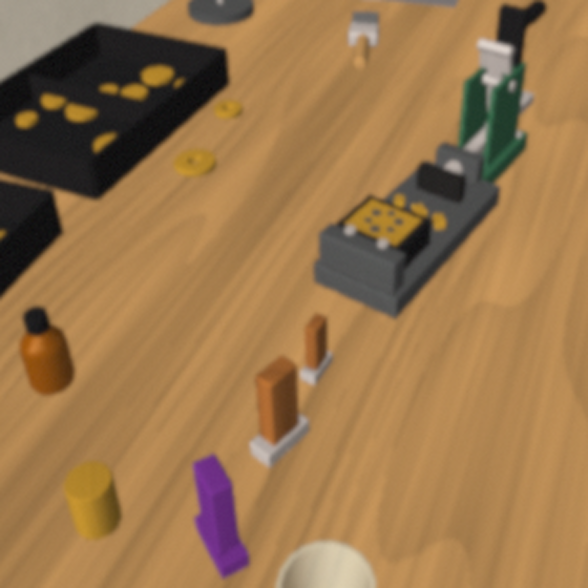

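View pics/z.png

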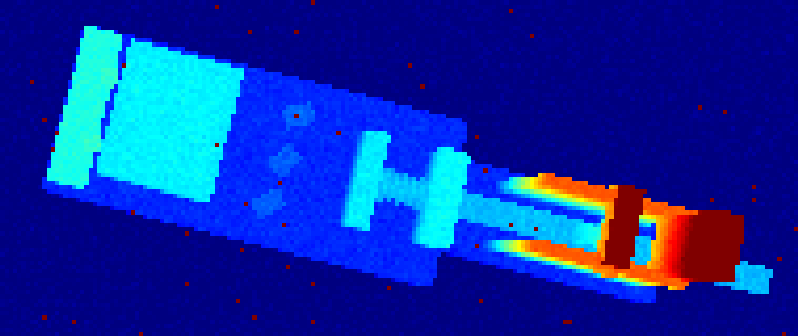

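The top crop shows three candidates. They are the larger orange block at about (181,225), the smaller orange one at about (219,224) and a purple one at about (138,223). The scraper is the larger orange block at (181,225), since it isn't purple and is the bigger of its colour. Next I'll measure poses.

Run:
```python
from h import *
d=np.load("pics/top0.npy");P=cloud("top",d)
def reg(u0,u1,v0,v1): 
    q=P[v0:v1,u0:u1].reshape(-1,3); return q[(q[:,2]>-20)&(q[:,2]<250)]
def rect(q):
    (c,s,a)=cv2.minAreaRect(q[:,:2].astype(np.float32)); b=cv2.boxPoints((c,s,a)); 
    e=b[1]-b[0] if np.linalg.norm(b[1]-b[0])>np.linalg.norm(b[2]-b[1]) else b[2]-b[1]
    return np.round(c,1),np.round(s,1),round(np.degrees(np.arctan2(e[1],e[0]))%180,1),len(q)
t=reg(300,340,100,330)
print("bench z",np.median(t[:,2][t[:,2]<15]))
c=reg(245,365,200,285)
bed=c[(c[:,2]>19)&(c[:,2]<27)]; print("bed",rect(bed),np.median(bed[:,2]))
for lo,hi in((28,80),):pass
stop=reg(255,275,200,285); stop=stop[(stop[:,2]>57)&(stop[:,2]<64)];print("stop",rect(stop),np.median(stop[:,2]))
hol=reg(265,305,200,285); hol=hol[(hol[:,2]>48)&(hol[:,2]<57)];print("holder",rect(hol),np.median(hol[:,2]))
pad=reg(322,339,200,285); pad=pad[(pad[:,2]>48)];print("pad",rect(pad),np.median(pad[:,2]))
jh=reg(342,358,230,262); jh=jh[(jh[:,2]>50)];print("jawhead",rect(jh),np.median(jh[:,2]))
tb=reg(383,402,240,268); tb=tb[tb[:,2]>145];print("trigger",rect(tb),tb[:,2].max())
g=reg(400,425,240,270); g=g[g[:,2]>174];print("grip",rect(g),np.median(g[:,2]))
s=reg(160,202,205,245); 
st=s[(s[:,2]>74)];print("scraper top",rect(st),np.median(st[:,2]))
sf=s[(s[:,2]>8)&(s[:,2]<18)];print("foot vis",rect(sf),np.median(sf[:,2]))
for u0,u1,v0,v1 in((308,323,221,233),(303,320,232,246),(301,315,243,255)):
    q=reg(u0,u1,v0,v1); q=q[(q[:,2]>28.5)&(q[:,2]<38)];print("chip",rect(q),np.median(q[:,2]))
for n,b in dict(oil=(170,195,120,150),small=(208,230,215,233),purp=(120,155,205,240),cup=(100,140,245,282),slug=(122,150,170,195)).items():
    q=reg(*b);q=q[q[:,2]>8];print(n,rect(q),q[:,2].max())
```

```text
bench z 0.6220364395917612
bed (array([510.2,  56.2]), array([243.6,  90.2]), np.float32(76.8), 2080) 24.416633345804392
stop (array([533.3, 155.3]), array([36.6, 79.7]), np.float32(167.4), 359) 60.47456704154925
holder (array([530.5, 127.1]), array([74. , 70.2]), np.float32(76.7), 846) 54.842552680980205
pad (array([500.4,  15.5]), array([21.2, 49.9]), np.float32(167.4), 154) 53.81993375027828
jawhead (array([493. , -15.5]), array([25. , 49.9]), np.float32(170.5), 192) 56.06987385418995
trigger (array([478.1, -77.4]), array([12.3, 35.5]), np.float32(167.5), 129) 156.8703859891427
grip (array([ 470.1, -112.4]), array([12.2, 29.9]), np.float32(167.0), 121) 179.60855216002278
scraper top (array([535. , 341.5]), array([26.9, 15.8]), np.float32(70.5), 111) 80.40385543650778
foot vis (array([534.5, 339.9]), array([40. , 19.7]), np.float32(71.2), 65) 14.606413789106016
chip (array([534.5,  52.1]), array([10.7, 14.8]), np.float32(102.8), 36) 33.25949810997142
chip (array([507.6,  61.8]), array([12.9, 26.7]), np.float32(148.3), 40) 32.08588230278115
chip (array([489. ,  67.6]), array([ 9.7, 15.8]), np.float32(117.2), 36) 32.42934051345902
oil (array([730.7, 349.4]), array([28.4, 35.6]), np.float32(121.0), 297) 78.66452629308515
small (array([536.6, 263.8]), array([29.7, 12.6]), np.float32(84.2), 95) 58.36028739993355
purp (array([536.1, 432. ]), array([19.9, 43.9]), np.float32(148.0), 337) 85.31724649793183
cup (array([449.6, 460.6]), array([57.2, 58.5]), np.float32(91.8), 519) 54.51921679029142
slug (array([626.1, 445.1]), array([30.8, 30.6]), np.float32(45.7), 249) 48.907529577885306
```

```bash
cat >> h.py <<'E'
TH=np.radians(76.8); G0=np.array([470.1,-112.4])
def cl(q):  # clamp-aligned coordinates, origin at fixed grip top centre
    q=np.asarray(q)[...,:2]-G0
    return np.stack([q@[np.cos(TH),np.sin(TH)],q@[-np.sin(TH),np.cos(TH)]],-1)
E
python3 - <<'E'
from h import *
d=np.load("pics/top0.npy");P=cloud("top",d)
def reg(u0,u1,v0,v1): 
    q=P[v0:v1,u0:u1].reshape(-1,3); return q[(q[:,2]>-20)&(q[:,2]<250)]
def ext(n,q): 
    c=cl(q); print(n,np.round(np.percentile(c[:,0],[1,5,50,95,99]),1),np.round(np.percentile(c[:,1],[1,5,50,95,99]),1),round(np.median(q[:,2]),1),len(q))
c=reg(245,365,200,285); ext("bed",c[abs(c[:,2]-24)<3])
s=reg(255,275,200,285);ext("stop",s[abs(s[:,2]-60)<1.8])
s=reg(268,308,200,285);ext("hold",s[abs(s[:,2]-54.8)<1.8])
s=reg(322,340,200,285);ext("pad",s[abs(s[:,2]-54)<1.8])
s=reg(342,358,230,264);ext("jh",s[abs(s[:,2]-56)<1.8])
s=reg(383,402,240,268);ext("trig",s[s[:,2]>147])
s=reg(400,425,240,270);ext("grip",s[s[:,2]>174])
s=reg(300,325,218,258);
ext("chips",s[abs(s[:,2]-32)<3])
for u0,u1,v0,v1 in((308,323,221,233),(303,320,232,246),(301,315,243,255)):
    q=reg(u0,u1,v0,v1); ext("chip",q[abs(q[:,2]-32)<3])
E
```

```text
bed [ 60.6  74.2 159.4 266.8 291.4] [-44.7 -41.9   8.7  42.2  44. ] 24.4 2064
stop [273.5 274.3 283.6 292.1 292.8] [-38.9 -35.1   1.7  36.   38.7] 60.2 271
hold [211.  213.2 240.6 266.7 269.2] [-38.3 -35.5  -3.5  27.2  29.7] 54.9 715
pad [129.9 130.3 135.5 141.5 141.8] [-24.5 -21.6   0.   22.8  24.3] 54.1 108
jh [ 88.3  88.8  95.9 103.3 103.9] [-24.4 -22.2  -1.9  21.8  24.1] 56.1 144
trig [29.9 30.9 37.3 41.1 41.7] [-17.5 -16.2   0.3  16.6  17.8] 153.5 129
grip [-5.6 -5.   1.3  5.8  6.1] [-14.3 -12.7   0.5  13.4  14.6] 179.6 121
chips [167.5 169.6 177.2 184.1 186.7] [-30.5 -28.5   0.1  27.1  30.1] 32.3 102
chip [167.1 167.9 175.2 181.8 182.8] [-31.9 -30.3 -25.  -19.6 -17.9] 33.1 31
chip [169.5 170.9 176.3 182.7 183.6] [-9.3 -7.5 -0.1 15.5 16.4] 32.1 39
chip [172.6 173.6 179.8 186.4 187. ] [15.6 16.5 22.8 29.  30.4] 32.4 35
```

>>> jog_arm(offset=[[-10,40,0],[-13,46,0],[-13,46,0],[-13,46,0],[-13,46,0],[-13,46,0],[-13,46,0],[-12,46,0],[-10,38,0],[0,0,0]], delta_rot=[[0,0,0],[0,0,0],[0,0,0],[0,0,0],[0,0,0],[0,0,0],[0,0,0],[0,0,0],[0,0,0],[0,0,0]], jaw=[100,90,80,70,60,60,60,60,60,60], newtons=40)

```text
time: 1.15
tool_pos: [546.9, 324.4, 199.3]
tcp_rot: [-179.8, 0.3, 71.4]
ft_force: [-0.4, -0.2, 0.1]
finger_gap: 51.0
```

>>> jog_arm(offset=[[12,-17,0],[0,0,20],[0,0,0],[0,0,0]], delta_rot=[[0,0,0],[0,0,0],[0,0,0],[0,0,0]], jaw=[60,60,60,60])

```text
time: 1.55
tool_pos: [534.5, 340.1, 177.8]
tcp_rot: [-179.7, 0.4, 71.2]
ft_force: [0.0, 0.7, 0.2]
finger_gap: 51.0
```

Run:
```python
from h import *
m=cams.camera_model("wrist");print(monitor.sense()["tool_pos"],monitor.sense()["tcp_rot"])
im,d=cams.snapshot("wrist");cv2.imwrite("pics/w1.png",im[:,:,::-1]);
P=cloud("wrist",d,m);q=P.reshape(-1,3)[(d.ravel()>0)]
s=q[(abs(q[:,0]-535)<40)&(abs(q[:,1]-341)<38)&(q[:,2]>76)&(q[:,2]<86)]
print(cv2.minAreaRect(s[:,:2].astype(np.float32)),len(s),np.median(s,0))
s=q[(abs(q[:,0]-535)<40)&(abs(q[:,1]-341)<38)&(q[:,2]>8)&(q[:,2]<18)]
print(cv2.minAreaRect(s[:,:2].astype(np.float32)),len(s),np.median(s,0))
```

```text
[534.46095013 340.1137224  177.83297842] [-179.69341968    0.41930627   71.22006221]
((535.5824584960938, 342.6187744140625), (27.62533187866211, 15.881059646606445), 70.55013275146484) 661 [535.47263027 342.4497671   78.87230866]
((535.9554443359375, 342.5711669921875), (43.54513931274414, 20.032474517822266), 70.82360076904297) 403 [531.4154571  344.75186302  12.8143181 ]
```

View pics/w1.png

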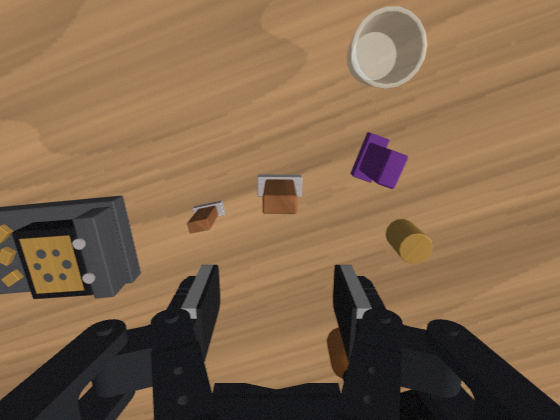

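```bash
cat >> h.py <<'E'
from scipy.spatial.transform import Rotation as Ro
def go(p,yaw):
    s=monitor.sense(); R=Ro.from_euler('xyz',s['tcp_rot'],degrees=True)
    T=Ro.from_euler('xyz',[180,0,yaw],degrees=True)
    print("offset",np.round(R.inv().apply(np.array(p)-s['tool_pos']),1),"rot",np.round((R.inv()*T).as_rotvec(degrees=True),2),"t",round(s['time'],2))
def wc(x,y): # clamp coords -> world
    return G0+x*np.array([np.cos(TH),np.sin(TH)])+y*np.array([-np.sin(TH),np.cos(TH)])
E
python3 -c "
from h import *
go([535.5,342.5,40],70.8)"
```

```text
offset [  4.    1.2 137.3] rot [-0.34  0.46  0.42] t 1.6
```

>>> jog_arm(offset=[[4,1,40],[0,0,42],[0,0,40],[0,0,13],[0,0,0],[0,0,0]], delta_rot=[[-0.3,0.5,0.4],[0,0,0],[0,0,0],[0,0,0],[0,0,0],[0,0,0]], jaw=[60,60,60,60,60,60])

```text
time: 2.2
tool_pos: [540.3, 347.0, 47.7]
tcp_rot: [179.6, -0.5, 70.9]
ft_force: [0.1, 0.1, -0.6]
finger_gap: 51.1
```

```bash
python3 -c "
from h import *
go([535.5,342.5,40],70.8)"
```

```text
offset [-5.9 -3.1  7.6] rot [ 0.41 -0.55  0.1 ] t 2.2
```

>>> jog_arm(offset=[[-6,-3,7],[0,0,0],[0,0,0],[0,0,0],[0,0,0],[0,0,0]], delta_rot=[[0.3,-0.4,0],[0,0,0],[0,0,0],[0,0,0],[0,0,0],[0,0,0]], jaw=[60,60,25,20,20,20])

```text
time: 2.8
tool_pos: [539.8, 344.3, 48.4]
tcp_rot: [179.5, -0.6, 70.9]
ft_force: [0.6, -0.6, -1.3]
finger_gap: 26.6
```

```bash
python3 -c "
from h import *
go([535.5,342.5,40],70.8)
x,y=wc(177.3,-70);print(x,y);go([x,y,140],76.8)"
```

```text
offset [-3.2 -3.6  8.3] rot [ 0.53 -0.59  0.1 ] t 2.8
578.7371324717406 44.2309785716654
offset [-269.9  135.8  -93.1] rot [ 0.56 -0.56 -5.9 ] t 2.8
```

>>> jog_arm(offset=[[0,0,-20],[0,0,-40],[0,0,-30],[0,0,0]], delta_rot=[[0,0,0],[0,0,0],[0,0,0],[0,0,0]], jaw=[20,20,20,20])

```text
time: 3.2
tool_pos: [536.7, 342.7, 138.1]
tcp_rot: [179.7, -0.3, 70.9]
ft_force: [1.3, 0.8, -0.7]
finger_gap: 26.0
```

Run:
```python
from h import *
s=monitor.sense();print(s['tool_pos'],s['tcp_rot'],s['finger_gap'])
m=cams.camera_model("wrist")
im,d=cams.snapshot("wrist");cv2.imwrite("pics/w2.png",im[:,:,::-1])
im,d=cams.snapshot("side");cv2.imwrite("pics/s2.png",im[:,:,::-1])
x,y=wc(177.3,-70);go([x,y,140],76.8)
```

```text
[536.67332152 342.70065201 138.12767701] [179.70955556  -0.33073816  70.89763102] 26.006993898124126
offset [-266.5  139.    -6.8] rot [ 0.06 -0.08 -5.91] t 3.3
```

View pics/s2.png

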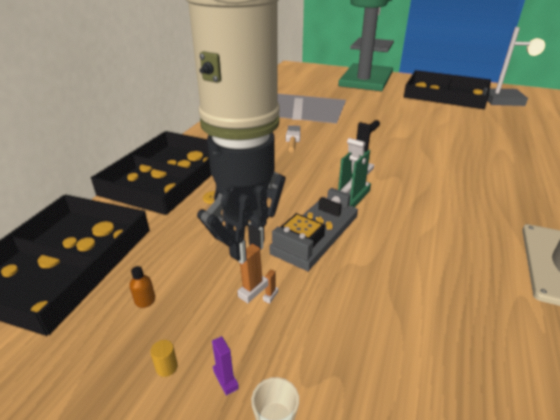

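View pics/w2.png

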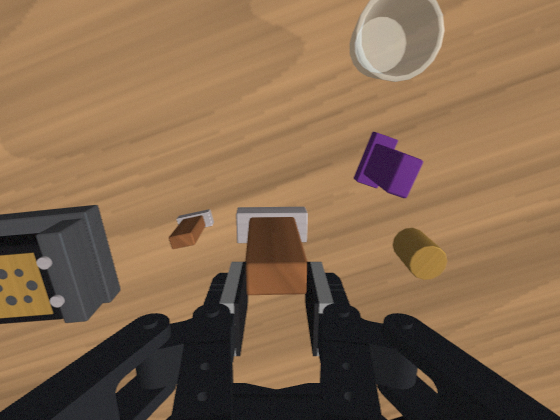

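```bash
cat > foot.py <<'E'
from h import *
s=monitor.sense();m=cams.camera_model("wrist")
im,d=cams.snapshot("wrist");P=cloud("wrist",d,m)
R=Ro.from_euler('xyz',s['tcp_rot'],degrees=True)
Q=R.inv().apply((P-s['tool_pos']).reshape(-1,3)).reshape(P.shape)
h=cv2.cvtColor(im,cv2.COLOR_RGB2HSV)
sel=(abs(Q[...,0])<30)&(abs(Q[...,1])<22)&(d>0)
for n,lo,hi in(("foot",26,40),("top",-36,-22)):
    q=Q[sel&(Q[...,2]>lo)&(Q[...,2]<hi)]
    print(n,len(q),"med",np.round(np.median(q,0),1),"x",np.round(np.percentile(q[:,0],[1,99]),1),"y",np.round(np.percentile(q[:,1],[1,99]),1),cv2.minAreaRect(q[:,:2].astype(np.float32)))
E
python3 foot.py
```

```text
foot 1178 med [ -4.7 -10.2  33.7] x [-23.9  19.4] y [-12.9   6.5] ((-2.388795852661133, -3.1587324142456055), (19.963184356689453, 44.05927658081055), 89.67628479003906)
top 2838 med [  0.3  -5.6 -32.1] x [-22.2  23.1] y [-10.5   8.8] ((0.34699249267578125, 0.6001768112182617), (52.33997344970703, 22.94817543029785), 0.3538941740989685)
```

Run:
```python
from h import *
x,y=wc(179.5,-75);print(x,y);go([x,y,140],76.8)
```

```text
584.1073989003497 45.23109780743307
offset [-263.1  144.5   -8.2] rot [-0.05  0.03 -5.91] t 3.35
```

>>> jog_arm(offset=[[-40,22,-2],[-45,25,-2],[-45,25,-2],[-45,25,-2],[-45,25,0],[-40,20,0],[0,0,0],[0,0,0]], delta_rot=[[0,0,0],[0,0,0],[0,0,0],[0,0,0],[0,0,0],[0,0,-3],[0,0,-3],[0,0,0]], jaw=[20,20,20,20,20,20,20,20])

```text
time: 4.15
tool_pos: [571.8, 44.8, 119.0]
tcp_rot: [-178.4, 0.6, 77.3]
ft_force: [-0.6, -0.2, -1.9]
finger_gap: 26.2
```

```bash
python3 - <<'E'
from h import *
x,y=wc(179.5,-75);go([x,y,74],76.8)
s=monitor.sense();print(s['tool_pos'],cl(s['tool_pos']),s['tcp_rot'])
E
python3 foot.py
```

```text
offset [ 3.6 13.2 44.6] rot [-1.57  0.61  0.48] t 4.15
[571.76869703  44.76788546 118.98467904] [176.23147292 -63.09307511] [-178.42631915    0.60057328   77.28333322]
foot 1178 med [ -4.8 -10.1  33.6] x [-24.1  19.3] y [-12.8   6.4] ((-2.501628875732422, -2.987215995788574), (20.073040008544922, 43.9886589050293), 89.60906982421875)
top 2839 med [  0.1  -5.5 -32.2] x [-22.2  23. ] y [-10.5   8.8] ((0.49100303649902344, 0.6248130798339844), (51.86219787597656, 23.050790786743164), 0.1363019049167633)
```

>>> jog_arm(offset=[[3,13,10],[0,0,10],[0,0,0],[0,0,0]], delta_rot=[[-1.5,0.6,0.4],[0,0,0],[0,0,0],[0,0,0]], jaw=[20,20,20,20])

```text
time: 4.6
tool_pos: [581.4, 48.0, 93.5]
tcp_rot: [-179.5, 0.1, 76.8]
ft_force: [0.0, -0.5, -0.5]
finger_gap: 26.5
```

Run:
```python
from h import *
x,y=wc(179.5,-75);go([x,y,74],76.8)
s=monitor.sense();print(s['tool_pos'],cl(s['tool_pos']),s['tcp_rot'])
```

```text
offset [-2.   3.5 19.5] rot [-0.5   0.12 -0.03] t 4.6
[581.37158965  47.97410065  93.48858248] [181.54580527 -71.71010675] [-1.79504874e+02  1.17837175e-01  7.67736519e+01]
```

>>> jog_arm(offset=[[-2,0,10],[0,0,8],[0,0,0],[0,0,0]], delta_rot=[[-0.4,0,0],[0,0,0],[0,0,0],[0,0,0]], jaw=[20,20,20,20])

```text
time: 5.0
tool_pos: [580.1, 47.1, 74.1]
tcp_rot: [-179.9, 0.1, 76.9]
ft_force: [-0.0, -0.4, -1.6]
finger_gap: 26.6
```

```bash
cat > st.py <<'E'
from h import *
import sys
a=[float(v) for v in sys.argv[1:]]
s=monitor.sense();print(s['tool_pos'].round(1),cl(s['tool_pos']).round(1),s['tcp_rot'].round(2),s['ft_force'].round(1),round(s['finger_gap'],1))
if a:
    x,y=wc(a[0],a[1]);go([x,y,a[2]],a[3] if len(a)>3 else 76.8)
E
python3 st.py 179.5 -75 74
```

```text
[580.1  47.1  74.1] [180.5 -70.7] [-1.7989e+02  1.3000e-01  7.6860e+01] [-0.  -0.4 -1.6] 26.6
offset [-1.   4.3  0.1] rot [-0.11  0.13  0.06] t 5.0
```

>>> jog_arm(offset=[[-1,-5,0],[0,-8,0],[0,-8,0],[0,0,0]], delta_rot=[[0,0,0],[0,0,0],[0,0,0],[0,0,0]], jaw=[20,20,20,20])

```text
time: 5.4
tool_pos: [558.0, 51.1, 74.9]
tcp_rot: [-179.9, 0.1, 76.8]
ft_force: [0.3, 0.7, -1.4]
finger_gap: 26.3
```

```bash
python3 st.py 179.5 65 73.8;python3 foot.py
```

```text
[558.   51.1  74.9] [179.3 -48.2] [-1.7993e+02  1.2000e-01  7.6840e+01] [ 0.3  0.7 -1.4] 26.3
offset [   0.3 -113.2    1.3] rot [-0.07  0.12  0.04] t 5.4
foot 1186 med [ -4.8 -10.2  33.6] x [-24.   19.3] y [-12.9   6.4] ((-2.450641632080078, -3.068164825439453), (20.067245483398438, 44.03257369995117), 89.87858581542969)
top 2848 med [  0.1  -5.7 -32.1] x [-22.5  22.8] y [-10.5   8.3] ((0.5176029205322266, 0.4906454086303711), (52.6754264831543, 22.9376163482666), 0.35366392135620117)
```

Foot clear and aligned; now the wipe.

>>> jog_arm(offset=[[0,-7,1],[0,-9,0],[0,-9,0],[0,-9,0],[0,-9,0],[0,0,0]], delta_rot=[[0,0,0],[0,0,0],[0,0,0],[0,0,0],[0,0,0],[0,0,0]], jaw=[20,20,20,20,20,20])

```text
time: 6.05
tool_pos: [512.9, 61.8, 74.4]
tcp_rot: [180.0, 0.1, 76.9]
ft_force: [0.7, -0.6, -2.0]
finger_gap: 26.2
```

```bash
python3 st.py 179.5 65 74;python3 -c "
from h import *
im,d=cams.snapshot('wrist');cv2.imwrite('pics/w3.png',im[:,:,::-1])
im,d=cams.snapshot('top');cv2.imwrite('pics/t3.png',cv2.resize(im[180:300,240:380,::-1],None,fx=5,fy=5))
"
```

```text
[512.9  61.8  74.4] [179.4  -1.9] [1.7999e+02 1.0000e-01 7.6850e+01] [ 0.7 -0.6 -2. ] 26.2
offset [  0.2 -66.9   0.4] rot [0.01 0.1  0.05] t 6.05
```

View pics/w3.png

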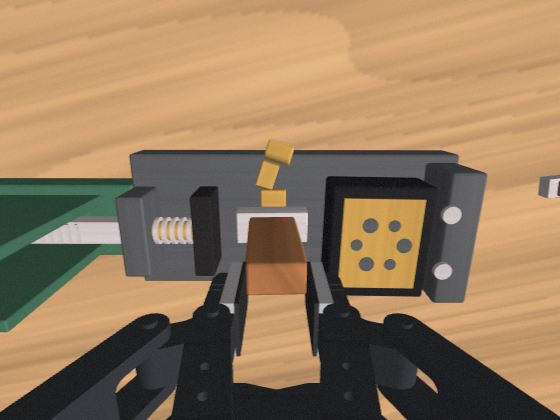

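View pics/t3.png

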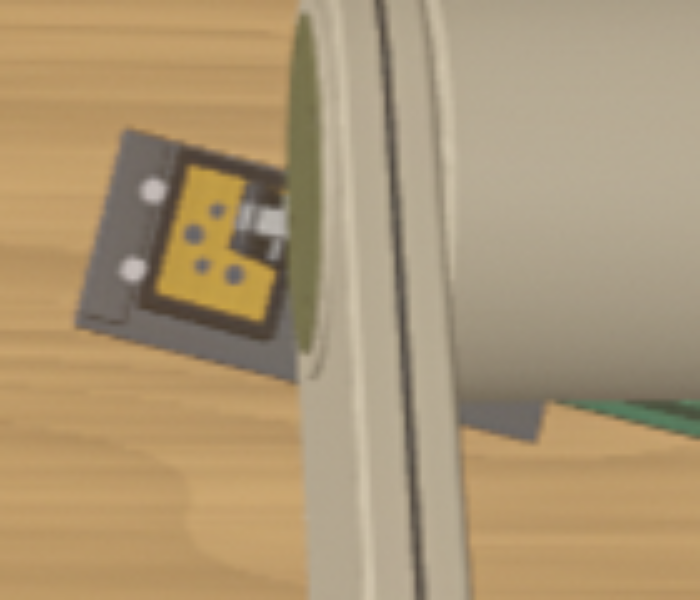

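>>> jog_arm(offset=[[0,-7,0],[0,-9,0],[0,-9,0],[0,-9,0],[0,-9,0],[0,-9,0],[0,-9,0],[0,0,0]], delta_rot=[[0,0,0],[0,0,0],[0,0,0],[0,0,0],[0,0,0],[0,0,0],[0,0,0],[0,0,0]], jaw=[20,20,20,20,20,20,20,20])

```text
time: 6.95
tool_pos: [449.5, 76.6, 74.4]
tcp_rot: [179.9, 0.1, 76.8]
ft_force: [0.7, -0.3, -2.6]
finger_gap: 26.3
```

```bash
python3 st.py 179.5 65 74;python3 -c "
from h import *
im,d=cams.snapshot('wrist');cv2.imwrite('pics/w4.png',im[:,:,::-1])
"
```

```text
[449.5  76.6  74.4] [179.3  63.2] [1.7994e+02 9.0000e-02 7.6830e+01] [ 0.7 -0.3 -2.6] 26.3
offset [ 0.2 -1.8  0.4] rot [0.07 0.09 0.03] t 6.95
```

View pics/w4.png

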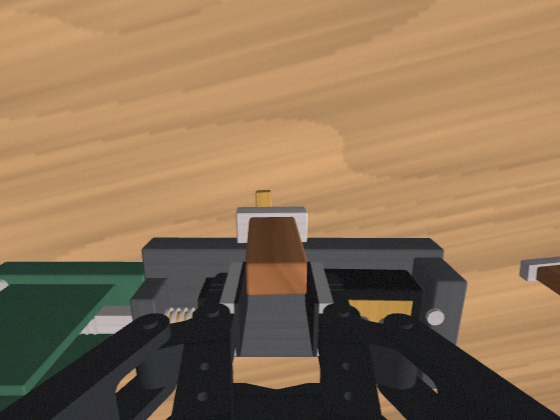

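>>> jog_arm(offset=[[0,-3,-30],[0,0,-30],[0,0,-5],[30,0,0],[40,0,0],[40,0,0],[30,5,0],[0,0,0]], delta_rot=[[0,0,0],[0,0,0],[0,0,0],[0,0,0],[0,0,0],[0,0,0],[0,0,0],[0,0,0]], jaw=[20,20,20,20,20,20,20,20])

```text
time: 7.8
tool_pos: [487.0, 215.9, 138.7]
tcp_rot: [179.8, 0.1, 76.6]
ft_force: [-0.9, -0.1, -1.5]
finger_gap: 26.2
```

```bash
python3 st.py;python3 -c "
from h import *
go([460,235,60],76.8)
im,d=cams.snapshot('wrist');cv2.imwrite('pics/w5.png',im[:,:,::-1])
im,d=cams.snapshot('top');cv2.imwrite('pics/t5.png',im[:,:,::-1])
im,d=cams.snapshot('side');cv2.imwrite('pics/s5.png',cv2.resize(im[130:300,180:450,::-1],None,fx=2.9,fy=2.9))
"; python3 foot.py
```

```text
[487.  215.9 138.7] [323.4  58.5] [1.7975e+02 7.0000e-02 7.6560e+01] [-0.9 -0.1 -1.5] 26.2
offset [ 12.4 -31.   78.5] rot [ 0.25  0.07 -0.24] t 7.8
foot 1182 med [ -4.8 -10.1  33.6] x [-24.1  19.3] y [-12.8   6.5] ((-2.4816837310791016, -3.0774755477905273), (44.12973403930664, 19.923402786254883), 0.013021883554756641)
top 2839 med [  0.1  -5.6 -32.1] x [-22.2  22.8] y [-10.5   8.5] ((0.21813583374023438, 0.40437984466552734), (23.05024528503418, 51.945953369140625), 89.40831756591797)
```

View pics/w5.png

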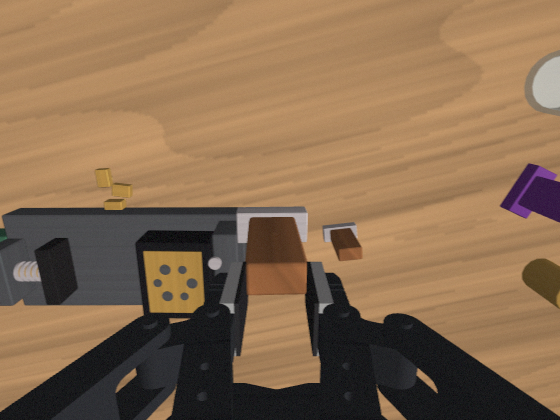

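View pics/t5.png

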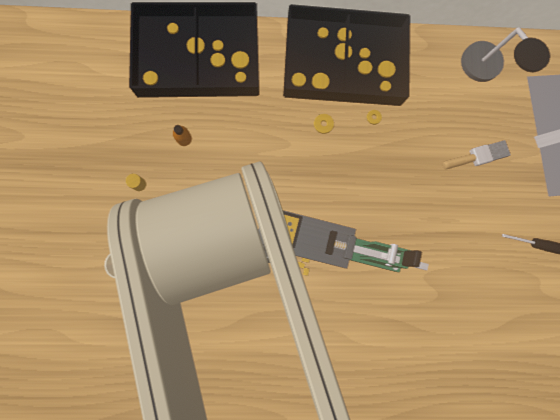

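View pics/s5.png

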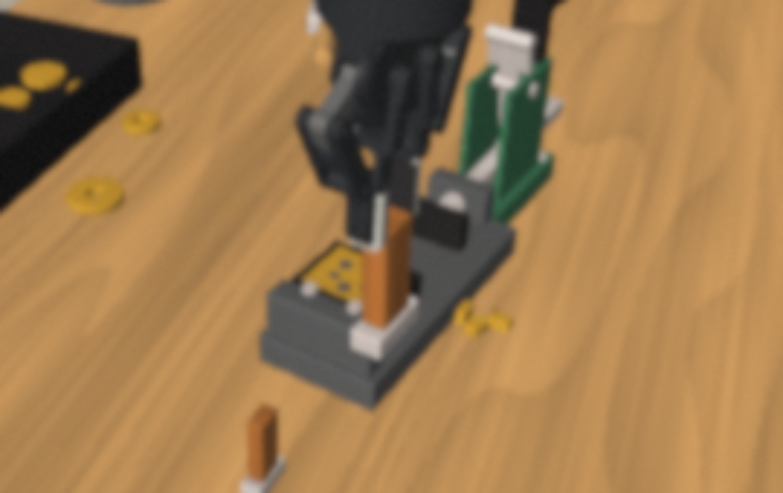

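>>> jog_arm(offset=[[10,-30,10],[0,-20,30],[0,0,30],[0,0,0],[0,0,0]], delta_rot=[[0.2,0,0],[0,0,0],[0,0,0],[0,0,0],[0,0,0]], jaw=[20,20,20,20,20])

```text
time: 8.5
tool_pos: [439.8, 229.1, 68.6]
tcp_rot: [179.8, 0.1, 76.0]
ft_force: [0.2, 0.5, -0.8]
finger_gap: 26.2
```

```bash
python3 st.py;python3 -c "
from h import *
go([440,235,49],76.8)"
cat > chips.py <<'E'
from h import *
import sys
n=sys.argv[1]
m=cams.camera_model(n);im,d=cams.snapshot(n);P=cloud(n,d,m)
h=cv2.cvtColor(im,cv2.COLOR_RGB2HSV)
C=cl(P.reshape(-1,3)).reshape(P.shape[:2]+(2,))
sel=(C[...,0]>120)&(C[...,0]<205)&(abs(C[...,1])<110)&(h[...,1]>150)&(h[...,2]>140)&(d>0)&(P[...,2]>5)
k,l,s,c=cv2.connectedComponentsWithStats(sel.astype(np.uint8))
for i in range(1,k):
    if s[i,4]>8: q=P[l==i];print(c[i].round(),s[i,4],"z",np.percentile(q[:,2],[5,50,95]).round(1),cl(np.median(q,0)).round(1))
E
python3 chips.py wrist
```

```text
[439.8 229.1  68.6] [325.6 107.5] [1.798e+02 1.200e-01 7.598e+01] [ 0.2  0.5 -0.8] 26.2
offset [ 5.8 -1.3 19.6] rot [ 0.2   0.13 -0.82] t 8.5
[ 66. 265.] 291 z [5.9 7.1 8.1] [171.2  73. ]
[ 88. 279.] 266 z [5.9 7.1 8.1] [185.8  61.3]
[ 81. 296.] 198 z [ 6.2 10.  11. ] [179.4  48.6]
```

>>> jog_arm(offset=[[0,0,10],[0,0,6],[0,0,0],[0,0,0]], delta_rot=[[0.2,0.1,0],[0,0,0],[0,0,0],[0,0,0]], jaw=[20,20,20,20])

```text
time: 8.95
tool_pos: [443.6, 229.0, 55.4]
tcp_rot: [179.7, -0.2, 75.9]
ft_force: [-0.5, 0.5, -1.9]
finger_gap: 26.6
```

```bash
python3 st.py
```

```text
[443.6 229.   55.4] [326.3 103.8] [179.72  -0.18  75.85] [-0.5  0.5 -1.9] 26.6
```

>>> jog_arm(offset=[[0,0,4],[0,0,2],[0,0,1],[0,0,0]], delta_rot=[[0.3,-0.2,0],[0,0,0],[0,0,0],[0,0,0]], jaw=[20,20,20,20])

```text
time: 9.35
tool_pos: [444.3, 229.3, 48.5]
tcp_rot: [180.0, 0.0, 75.9]
ft_force: [1.0, 0.3, -1.9]
finger_gap: 26.2
```

```bash
python3 st.py;python3 foot.py
```

```text
[444.3 229.3  48.5] [326.8 103.2] [1.800e+02 1.000e-02 7.586e+01] [ 1.   0.3 -1.9] 26.2
foot 1182 med [ -4.7 -10.2  33.6] x [-24.1  19.2] y [-12.9   6.4] ((-2.471691131591797, -3.090848922729492), (20.077383041381836, 43.9586067199707), 89.75493621826172)
top 2842 med [  0.1  -5.6 -32.1] x [-22.2  22.9] y [-10.5   8.5] ((0.4187965393066406, 0.6670455932617188), (52.80723190307617, 22.9031982421875), 0.9626688957214355)
```

>>> jog_arm(offset=[[0,0,1],[0,0,0.5],[0,0,0],[0,0,0],[0,0,0],[0,0,0]], delta_rot=[[0,0,0],[0,0,0],[0,0,0],[0,0,0],[0,0,0],[0,0,0]], jaw=[20,20,34,45,60,60])

```text
time: 10.0
tool_pos: [445.1, 229.7, 48.0]
tcp_rot: [179.9, -0.1, 75.9]
ft_force: [-0.2, 0.5, -0.1]
finger_gap: 51.0
```

>>> jog_arm(offset=[[0,0,-15],[0,0,-40],[0,0,-45],[0,0,-45],[0,0,-30],[0,0,0]], delta_rot=[[0,0,0],[0,0,0],[0,0,0],[0,0,0],[0,0,0],[0,0,0]], jaw=[60,60,60,60,60,60])

```text
time: 10.6
tool_pos: [442.9, 229.0, 228.0]
tcp_rot: [-179.9, 0.1, 75.9]
ft_force: [-0.5, 0.1, -0.8]
finger_gap: 51.3
```

```bash
python3 st.py 25 0 230;python3 -c "
from h import *
im,d=cams.snapshot('wrist');cv2.imwrite('pics/w6.png',im[:,:,::-1])
"
```

```text
[442.9 229.  228. ] [326.1 104.4] [-1.799e+02  7.000e-02  7.587e+01] [-0.5  0.1 -0.8] 51.3
offset [-299.4  109.3   -1.8] rot [-0.1   0.07 -0.93] t 10.6
```

View pics/w6.png

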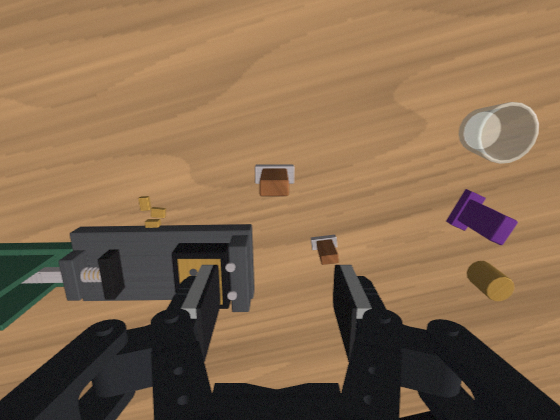

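>>> jog_arm(offset=[[-30,11,-1],[-42,15,-1],[-45,16,-1],[-45,16,-1],[-45,16,0],[-42,15,0],[-30,10,0],[0,0,0],[0,0,0]], delta_rot=[[0,0,0],[0,0,0],[0,0,0],[0,0,0],[0,0,0],[0,0,0],[0,0,-0.9],[0,0,0],[0,0,0]], jaw=[60,60,60,60,70,76,76,76,76], newtons=100)

```text
time: 11.55
tool_pos: [464.5, -75.4, 214.9]
tcp_rot: [-178.7, 0.2, 77.0]
ft_force: [-0.1, 0.5, -0.6]
finger_gap: 64.6
```

```bash
python3 st.py 16 0 200;python3 -c "
from h import *
im,d=cams.snapshot('wrist');cv2.imwrite('pics/w7.png',im[:,:,::-1])
"
```

```text
[464.5 -75.4 214.9] [34.8 14. ] [-178.73    0.24   76.99] [-0.1  0.5 -0.6] 64.6
offset [-18.8  14.2  14.7] rot [-1.27  0.24  0.18] t 11.55
```

View pics/w7.png

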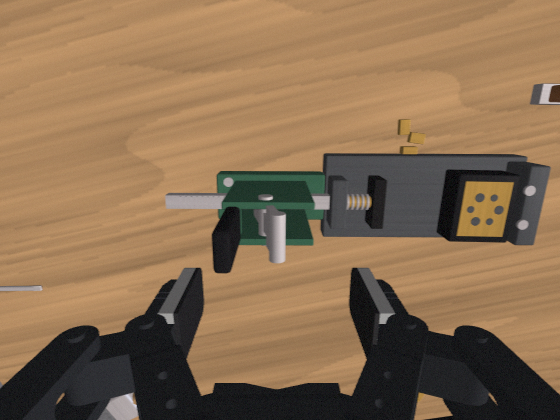

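>>> jog_arm(offset=[[-18,14,0],[0,0,0],[0,0,0],[0,0,0]], delta_rot=[[-1.2,0.2,0],[0,0,0],[0,0,0],[0,0,0]], jaw=[76,76,76,76])

```text
time: 12.0
tool_pos: [473.3, -91.0, 212.1]
tcp_rot: [-179.7, -0.0, 77.3]
ft_force: [-0.6, -0.1, -0.0]
finger_gap: 64.7
```

```bash
python3 st.py 16 0 132
```

```text
[473.3 -91.  212.1] [21.6  1.8] [-1.7971e+02 -5.0000e-02  7.7330e+01] [-0.6 -0.1 -0. ] 64.7
offset [-5.7  2.2 80.1] rot [-0.29 -0.05  0.53] t 12.0
```

>>> jog_arm(offset=[[-5,2,15],[0,0,15],[0,0,0],[0,0,0]], delta_rot=[[-0.3,0,0.5],[0,0,0],[0,0,0],[0,0,0]], jaw=[76,76,76,76])

```text
time: 12.4
tool_pos: [474.0, -92.8, 181.1]
tcp_rot: [-180.0, -0.1, 77.1]
ft_force: [0.6, 0.4, -0.3]
finger_gap: 65.3
```

```bash
python3 st.py 16 0 132;python3 -c "
from h import *
im,d=cams.snapshot('wrist');cv2.imwrite('pics/w8.png',im[:,:,::-1])
"
```

```text
[474.  -92.8 181.1] [20.   0.7] [-1.7998e+02 -1.0000e-01  7.7060e+01] [ 0.6  0.4 -0.3] 65.3
offset [-4.1  0.7 49.1] rot [-0.02 -0.1   0.26] t 12.4
```

View pics/w8.png

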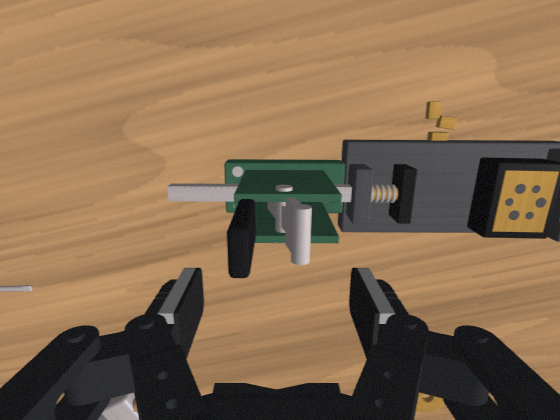

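>>> jog_arm(offset=[[-4,0,15],[0,0,20],[0,0,12],[0,0,0],[0,0,0]], delta_rot=[[0,0,0],[0,0,0],[0,0,0],[0,0,0],[0,0,0]], jaw=[76,76,76,76,76])

```text
time: 12.95
tool_pos: [473.6, -97.2, 132.1]
tcp_rot: [179.9, -0.1, 77.1]
ft_force: [-0.2, 0.8, -0.4]
finger_gap: 64.8
```

```bash
python3 st.py 16 0 132;cat > gap.py <<'E'
# jaw head / pad / holder / stop positions along the clamp axis from the top camera
from h import *
import sys
im,d=cams.snapshot('top');P=cloud('top',d);cv2.imwrite(f'pics/{sys.argv[1]}.png',cv2.resize(im[195:285,245:445,::-1],None,fx=4,fy=4,interpolation=cv2.INTER_CUBIC))
C=cl(P.reshape(-1,3)).reshape(P.shape[:2]+(2,))
Z=P[...,2]
sel=(abs(C[...,1])<22)&(C[...,0]>80)&(C[...,0]<300)&(Z>50)&(Z<63)
x=C[...,0][sel];z=Z[sel]
hist,e=np.histogram(x,bins=np.arange(80,300,1.0))
on=np.r_[0,(hist>=3).astype(int),0];dd=np.diff(on)
for a,b in zip(np.where(dd==1)[0],np.where(dd==-1)[0]):
    if b-a>=3:
        q=x[(x>=e[a])&(x<=e[b])];zz=z[(x>=e[a])&(x<=e[b])];print(round(q.min(),1),round(q.max(),1),"z",round(np.median(zz),1))
E
python3 gap.py g0
```

```text
[473.6 -97.2 132.1] [15.6  0. ] [ 1.7992e+02 -8.0000e-02  7.7100e+01] [-0.2  0.8 -0.4] 64.8
offset [0.4 0.  0.1] rot [ 0.08 -0.08  0.3 ] t 12.95
88.0 104.2 z 56.3
130.1 141.9 z 54.2
210.1 269.9 z 55.2
273.4 292.9 z 60.5
```

View pics/g0.png

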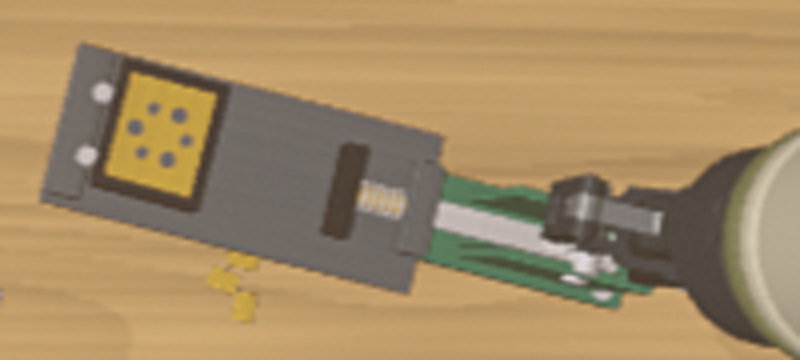

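>>> jog_arm(offset=[[-6,0,0],[-6,0,0],[-6,0,0],[-4,0,0],[0,0,0]], delta_rot=[[0,0,0],[0,0,0],[0,0,0],[0,0,0],[0,0,0]], jaw=[76,76,76,76,76])

```text
time: 13.5
tool_pos: [469.8, -121.6, 134.9]
tcp_rot: [179.7, -0.0, 77.1]
ft_force: [0.4, -0.3, 0.8]
finger_gap: 65.3
```

```bash
python3 st.py 16 0 132;python3 gap.py g1
```

```text
[ 469.8 -121.6  134.9] [-9.  -1.9] [ 1.7967e+02 -3.0000e-02  7.7090e+01] [ 0.4 -0.3  0.8] 65.3
offset [25.1 -1.7  2.9] rot [ 0.33 -0.04  0.29] t 13.5
88.0 104.0 z 56.5
130.1 141.8 z 54.5
210.6 269.9 z 55.3
273.0 292.9 z 60.5
```

View pics/g1.png

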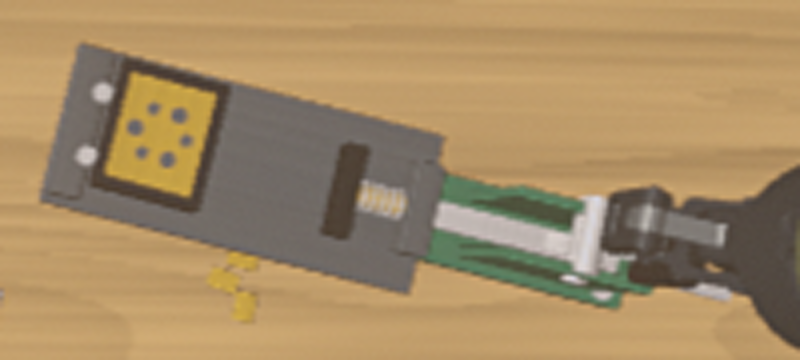

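```bash
python3 -c "
from h import *
im,d=cams.snapshot('wrist');cv2.imwrite('pics/w9.png',im[:,:,::-1])
im,d=cams.snapshot('side');cv2.imwrite('pics/s9.png',cv2.resize(im[80:240,270:450,::-1],None,fx=3.5,fy=3.5,interpolation=cv2.INTER_CUBIC))
"
```

```text
(no output)
```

View pics/w9.png

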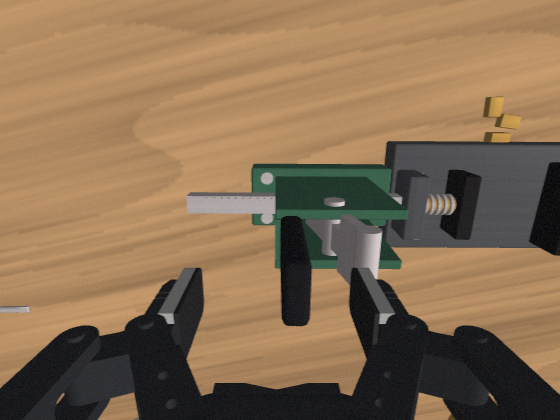

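View pics/s9.png

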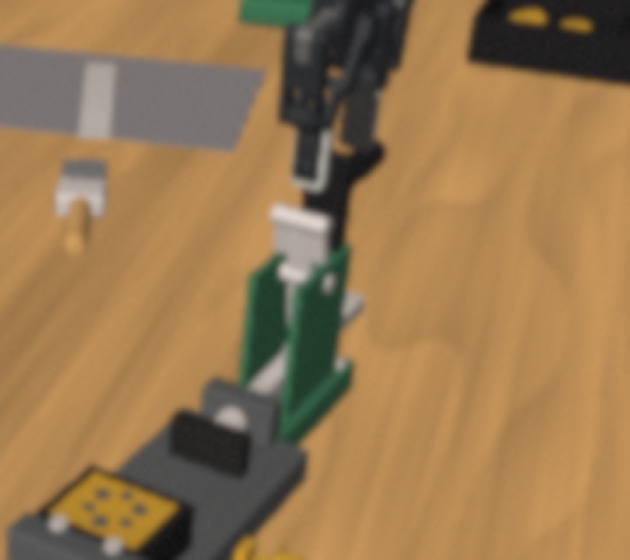

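Run:
```python
from h import *
s=monitor.sense();m=cams.camera_model("wrist");im,d=cams.snapshot("wrist");P=cloud("wrist",d,m)
R=Ro.from_euler('xyz',s['tcp_rot'],degrees=True)
Q=R.inv().apply((P-s['tool_pos']).reshape(-1,3)).reshape(P.shape)
for u,v in((357,271),(370,270),(360,280),(380,290),(385,318),(195,271),(180,300),(368,235),(368,228),(295,217)): print(u,v,Q[v,u].round(1),P[v,u].round(1))
```

```text
357 271 [ 33.5  -9.5 -38.5] [467.8 -86.1 173.1]
370 270 [ 38.9  -9.9 -38.4] [468.6 -80.7 173. ]
360 280 [ 32.8  -9.9 -47. ] [467.2 -86.7 181.6]
380 290 [ 38.5  -9.8 -54.4] [468.6 -81.2 189. ]
385 318 [ 36.5  -7.1 -68.1] [470.6 -83.7 202.7]
195 271 [-33.4  -9.6 -38.6] [ 452.9 -151.3  173.2]
180 300 [-33.5  -9.9 -61.4] [ 452.4 -151.3  195.9]
368 235 [ 42.4 -17.8 -18.7] [461.8 -75.5 153.3]
368 228 [ 44.4 -18.4 -10.8] [461.8 -73.5 145.4]
295 217 [ 10.5 -15.8  14.4] [ 456.9 -107.1  120.2]
```

Run:
```python
from h import *
s=monitor.sense();m=cams.camera_model("wrist");im,d=cams.snapshot("wrist");P=cloud("wrist",d,m)
R=Ro.from_euler('xyz',s['tcp_rot'],degrees=True)
Q=R.inv().apply((P-s['tool_pos']).reshape(-1,3)).reshape(P.shape)
for u in(354,358,364): print(u,[(v,Q[v,u].round(0).tolist()) for v in range(262,320,5)])
fm=(abs(Q[...,0])<50)&(abs(Q[...,1])<14)&(Q[...,2]>-45)&(d>0)
print(np.percentile(Q[fm][:,2],[50,90,99]), [(c,round(cl(P[v,c])[0],1),P[v,c].round(1).tolist()) for c,v in((352,269),(365,262),(365,250),(356,262))])
cv2.imwrite('pics/w10.png',cv2.resize(im[200:340,260:420,::-1],None,fx=4.2,fy=4.2,interpolation=cv2.INTER_CUBIC))
```

```text
354 [(262, [38.0, -2.0, -14.0]), (267, [38.0, 1.0, -14.0]), (272, [33.0, -8.0, -37.0]), (277, [33.0, -6.0, -38.0]), (282, [33.0, -4.0, -38.0]), (287, [33.0, -2.0, -39.0]), (292, [33.0, 0.0, -39.0]), (297, [33.0, 2.0, -40.0]), (302, [33.0, 4.0, -40.0]), (307, [33.0, 6.0, -41.0]), (312, [33.0, 8.0, -41.0]), (317, [33.0, 10.0, -42.0])]
358 [(262, [39.0, -3.0, -17.0]), (267, [40.0, -0.0, -16.0]), (272, [34.0, -10.0, -40.0]), (277, [33.0, -10.0, -44.0]), (282, [33.0, -8.0, -45.0]), (287, [33.0, -6.0, -45.0]), (292, [33.0, -4.0, -46.0]), (297, [33.0, -2.0, -47.0]), (302, [32.0, -1.0, -48.0]), (307, [33.0, 2.0, -48.0]), (312, [33.0, 4.0, -47.0]), (317, [33.0, 6.0, -48.0])]
364 [(262, [42.0, -4.0, -18.0]), (267, [42.0, -2.0, -19.0]), (272, [36.0, -9.0, -39.0]), (277, [35.0, -9.0, -44.0]), (282, [34.0, -9.0, -48.0]), (287, [33.0, -10.0, -53.0]), (292, [33.0, -8.0, -53.0]), (297, [32.0, -8.0, -56.0]), (302, [0.0, -75.0, -168.0]), (307, [33.0, -3.0, -56.0]), (312, [33.0, -2.0, -57.0]), (317, [33.0, 0.0, -57.0])]
[  5.75965267  97.33480819 136.15417281] [(352, np.float64(24.7), [469.9, -87.0, 166.7]), (365, np.float64(33.7), [474.6, -78.9, 154.0]), (365, np.float64(33.6), [469.4, -77.7, 152.3]), (356, np.float64(30.4), [475.7, -82.5, 150.2])]
```

View pics/w10.png

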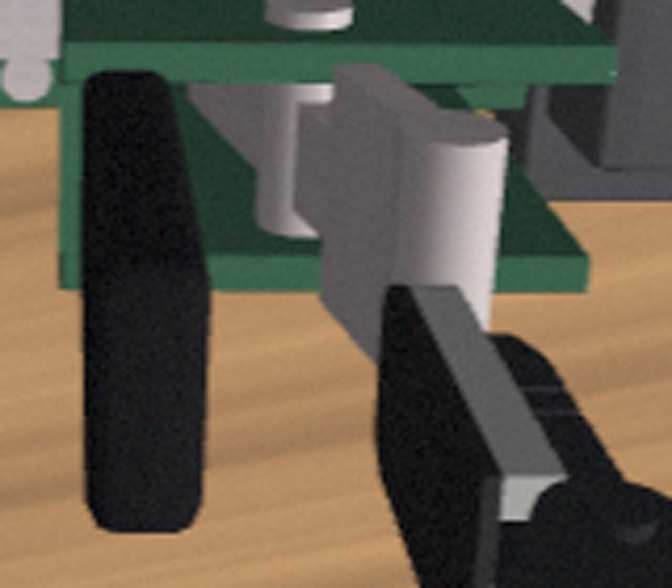

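>>> jog_arm(offset=[[10,-1,0],[10,-1,0],[6,0,0],[0,0,0],[0,0,0]], delta_rot=[[0.3,0,0.2],[0,0,0],[0,0,0],[0,0,0],[0,0,0]], jaw=[76,76,64,64,64])

```text
time: 14.25
tool_pos: [473.9, -92.0, 134.3]
tcp_rot: [-179.9, 0.0, 77.0]
ft_force: [-1.5, -5.7, -0.8]
finger_gap: 54.8
```

```bash
python3 st.py 18 0 132
cat > tip.py <<'E'
from h import *
s=monitor.sense();m=cams.camera_model("wrist");im,d=cams.snapshot("wrist");P=cloud("wrist",d,m)
cv2.imwrite('pics/tip.png',im[:,:,::-1])
R=Ro.from_euler('xyz',s['tcp_rot'],degrees=True)
Q=R.inv().apply((P-s['tool_pos']).reshape(-1,3)).reshape(P.shape)
g=s['finger_gap']/2
for sg in(-1,1):
    q=Q[(abs(sg*Q[...,0]-g)<2.5)&(abs(Q[...,1])<12)&(Q[...,2]>-75)&(Q[...,2]<5)&(d>0)]
    print(sg,len(q),np.percentile(q[:,2],[10,50,90,97,100]).round(1))
E
python3 tip.py
```

```text
[473.9 -92.  134.3] [20.7  0.9] [-1.7994e+02  2.0000e-02  7.7020e+01] [-1.5 -5.7 -0.8] 54.8
offset [-2.7  0.9  2.3] rot [-0.06  0.02  0.22] t 14.25
-1 1664 [-67.  -56.5 -43.1 -39.8  -4.8]
1 1602 [-66.9 -55.5 -36.4 -32.  -28.1]
```

View pics/tip.png

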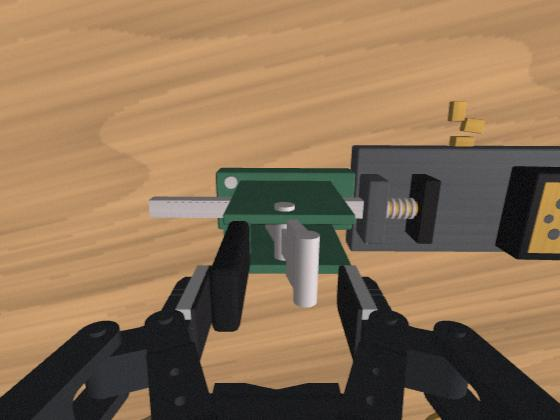

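>>> jog_arm(offset=[[-2.5,1,4],[0,0,6],[0,0,4],[0,0,0],[0,0,0]], delta_rot=[[0,0,0.2],[0,0,0],[0,0,0],[0,0,0],[0,0,0]], jaw=[66,66,66,66,66])

```text
time: 14.8
tool_pos: [474.0, -94.7, 118.4]
tcp_rot: [-179.9, -0.1, 76.7]
ft_force: [0.0, 0.1, -0.4]
finger_gap: 56.1
```

```bash
python3 st.py 18 0 110; python3 tip.py
```

```text
[474.  -94.7 118.4] [18.1  0.3] [-1.7988e+02 -8.0000e-02  7.6740e+01] [ 0.   0.1 -0.4] 56.1
offset [-0.1  0.3  8.4] rot [-0.12 -0.08 -0.06] t 14.8
-1 1556 [-67.4 -57.2 -39.3 -29.3   2.3]
1 1584 [-67.1 -55.4 -36.4 -31.7   2.7]
```

View pics/tip.png

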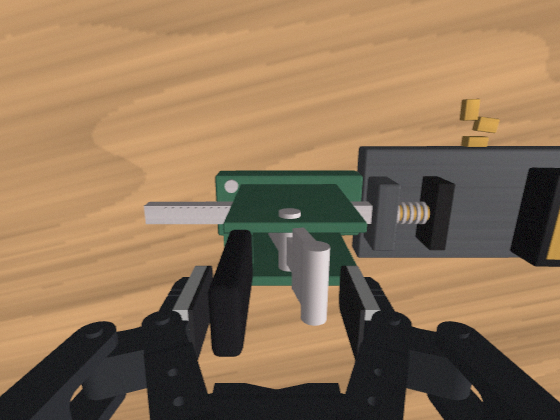

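>>> jog_arm(offset=[[0,0,5],[0,0,3],[0,0,0],[0,0,0]], delta_rot=[[0,0,0],[0,0,0],[0,0,0],[0,0,0]], jaw=[66,66,66,66])

```text
time: 15.25
tool_pos: [474.1, -94.7, 109.9]
tcp_rot: [-179.9, -0.1, 76.7]
ft_force: [0.4, -0.3, 0.5]
finger_gap: 56.2
```

```bash
python3 st.py 18 0 106; python3 -c "
from h import *
im,d=cams.snapshot('side');cv2.imwrite('pics/s11.png',cv2.resize(im[80:240,270:450,::-1],None,fx=3.5,fy=3.5,interpolation=cv2.INTER_CUBIC))"
```

```text
[474.1 -94.7 109.9] [18.2  0.1] [-1.799e+02 -9.000e-02  7.674e+01] [ 0.4 -0.3  0.5] 56.2
offset [-0.2  0.2  3.9] rot [-0.1  -0.09 -0.06] t 15.25
```

View pics/s11.png

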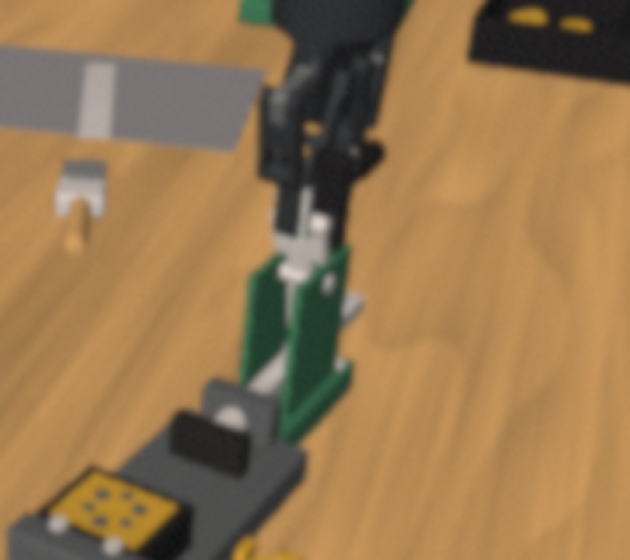

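>>> jog_arm(offset=[[0,0,3],[0,0,1],[0,0,0],[-5,0,0],[-5,0,0],[-5,0,0],[0,0,0]], delta_rot=[[0,0,0],[0,0,0],[0,0,0],[0,0,0],[0,0,0],[0,0,0],[0,0,0]], jaw=[66,66,66,66,66,66,66])

```text
time: 16.0
tool_pos: [471.7, -105.9, 107.2]
tcp_rot: [-179.9, -0.6, 76.9]
ft_force: [0.8, 3.3, -2.8]
finger_gap: 56.6
```

```bash
python3 st.py 18 0 106; python3 gap.py g2
```

```text
[ 471.7 -105.9  107.2] [ 6.7 -0.1] [-179.94   -0.56   76.86] [ 0.8  3.3 -2.8] 56.6
offset [11.3 -0.1  1.3] rot [-0.06 -0.56  0.06] t 16.0
92.3 108.5 z 56.4
134.6 146.5 z 54.6
210.0 269.9 z 55.1
272.4 292.9 z 60.6
```

View pics/g2.png

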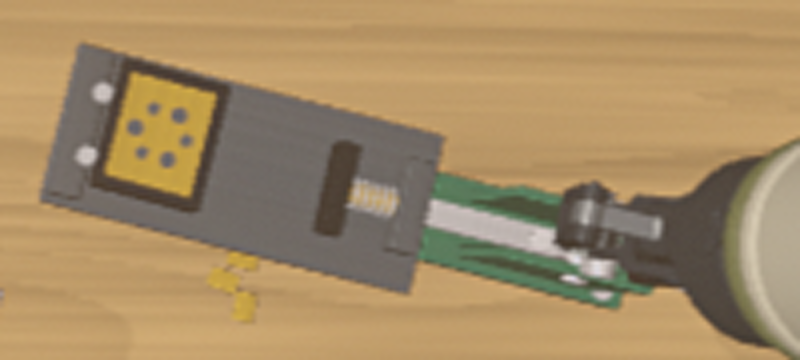

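>>> jog_arm(offset=[[-5,0,0],[-5,0,0],[-4,0,0],[0,0,0]], delta_rot=[[0,0,0],[0,0,0],[0,0,0],[0,0,0]], jaw=[66,66,66,66])

```text
time: 16.45
tool_pos: [469.8, -114.4, 107.8]
tcp_rot: [-180.0, -1.2, 77.0]
ft_force: [2.1, 5.3, -1.8]
finger_gap: 56.3
```

```bash
python3 st.py 18 0 106; python3 gap.py g3
```

```text
[ 469.8 -114.4  107.8] [-2.  -0.2] [-179.97   -1.23   76.97] [ 2.1  5.3 -1.8] 56.3
offset [19.9 -0.1  2.3] rot [-0.03 -1.23  0.17] t 16.45
101.3 116.9 z 56.3
143.2 155.0 z 54.6
210.0 269.9 z 55.2
273.0 292.9 z 60.4
```

>>> jog_arm(offset=[[-5,0,0],[-2,0,0],[0,0,0],[10,0,1],[10,0,0],[4,0,0],[0,0,0]], delta_rot=[[0,-0.4,0],[0,0,0],[0,0,0],[0,0,0],[0,0,0],[0,0,0],[0,0,0]], jaw=[66,66,66,66,66,66,66])

```text
time: 17.2
tool_pos: [474.8, -93.3, 107.2]
tcp_rot: [180.0, -1.2, 77.0]
ft_force: [-0.3, -0.6, 0.9]
finger_gap: 56.5
```

```bash
python3 st.py 17 0 106; python3 gap.py g3
```

```text
[474.8 -93.3 107.2] [19.7 -0.2] [180.    -1.2   77.01] [-0.3 -0.6  0.9] 56.5
offset [-2.7 -0.2  1.2] rot [ 0.   -1.2   0.21] t 17.2
103.3 119.7 z 56.4
145.2 157.3 z 54.5
210.1 269.9 z 55.3
273.4 292.9 z 60.3
```

>>> jog_arm(offset=[[-2,0,1],[0,0,0],[-7,0,0],[-7,0,0],[-7,0,0],[-6,0,0],[-4,0,0],[0,0,0],[10,0,0],[10,0,0],[4,0,0],[0,0,0]], delta_rot=[[0,-1.2,0.2],[0,0,0],[0,0,0],[0,-0.3,0],[0,-0.3,0],[0,-0.3,0],[0,0,0],[0,0,0],[0,0,0],[0,0,0],[0,0,0],[0,0,0]], jaw=[66,66,66,66,66,66,66,66,66,66,66,66])

```text
time: 18.45
tool_pos: [474.5, -95.3, 107.1]
tcp_rot: [179.9, 0.0, 76.9]
ft_force: [-1.0, -0.2, -0.6]
finger_gap: 56.1
```

```bash
python3 st.py 17 0 106; python3 gap.py g4
```

```text
[474.5 -95.3 107.1] [17.7 -0.4] [1.7994e+02 3.0000e-02 7.6850e+01] [-1.  -0.2 -0.6] 56.1
offset [-0.7 -0.4  1.1] rot [0.06 0.03 0.05] t 18.45
113.1 129.8 z 56.3
155.4 167.7 z 54.5
210.7 269.9 z 55.3
273.0 292.8 z 60.8
```

>>> jog_arm(offset=[[-7,0,1],[-7,0,0],[-7,0,0],[-7,0,0],[-6,0,0],[-4,0,0],[0,0,0]], delta_rot=[[0,0,0],[0,-0.3,0],[0,-0.3,0],[0,-0.3,0],[0,-0.3,0],[0,0,0],[0,0,0]], jaw=[66,66,66,66,66,66,66])

```text
time: 19.2
tool_pos: [469.7, -118.2, 107.0]
tcp_rot: [179.9, -0.6, 77.1]
ft_force: [1.3, 4.5, 0.8]
finger_gap: 56.3
```

```bash
python3 st.py 17 0 106; python3 gap.py g5
```

```text
[ 469.7 -118.2  107. ] [-5.7 -0.9] [179.86  -0.64  77.1 ] [1.3 4.5 0.8] 56.3
offset [22.7 -0.8  1.3] rot [ 0.14 -0.64  0.3 ] t 19.2
126.1 141.7 z 56.1
167.4 179.7 z 54.6
210.1 269.9 z 55.2
273.4 292.9 z 60.6
```

>>> jog_arm(offset=[[8,0,0],[10,0,0],[6,0,0],[0,0,0],[-7,0,1],[-7,0,0],[-7,0,0],[-7,0,0],[-6,0,0],[-4,0,0],[0,0,0]], delta_rot=[[0,0,0],[0,-0.4,0],[0,0,0],[0,0,0],[0,0,0],[0,-0.3,0],[0,-0.3,0],[0,-0.3,0],[0,-0.3,0],[0,0,0],[0,0,0]], jaw=[66,66,66,66,66,66,66,66,66,66,66])

```text
time: 20.35
tool_pos: [470.1, -118.3, 107.4]
tcp_rot: [179.8, -0.7, 77.3]
ft_force: [1.7, 5.1, 1.1]
finger_gap: 56.4
```

```bash
python3 st.py 17 0 106; python3 gap.py g6
```

```text
[ 470.1 -118.3  107.4] [-5.7 -1.3] [179.78  -0.67  77.34] [1.7 5.1 1.1] 56.4
offset [22.7 -1.1  1.6] rot [ 0.22 -0.67  0.54] t 20.35
142.0 157.9 z 56.4
184.1 196.0 z 54.3
210.1 269.9 z 55.2
272.4 292.9 z 60.3
```

>>> jog_arm(offset=[[8,-0.5,0],[10,-0.5,0],[6,0,0],[0,0,0],[-7,0,1],[-7,0,0],[-7,0,0],[-7,0,0],[-6,0,0],[-4,0,0],[0,0,0]], delta_rot=[[0,0,0.4],[0,-0.4,0],[0,0,0],[0,0,0],[0,0,0],[0,-0.3,0],[0,-0.3,0],[0,-0.3,0],[0,-0.3,0],[0,0,0],[0,0,0]], jaw=[66,66,66,66,66,66,66,66,66,66,66])

```text
time: 21.5
tool_pos: [469.3, -118.0, 107.2]
tcp_rot: [179.7, -0.7, 77.1]
ft_force: [2.7, 4.7, 0.2]
finger_gap: 56.3
```

```bash
python3 st.py 17 0 106; python3 gap.py g7
```

```text
[ 469.3 -118.   107.2] [-5.7 -0.5] [179.71  -0.72  77.13] [2.7 4.7 0.2] 56.3
offset [22.6 -0.4  1.5] rot [ 0.29 -0.72  0.33] t 21.5
153.0 168.9 z 56.4
194.8 206.5 z 54.3
210.1 269.9 z 55.2
273.0 292.9 z 60.3
```

View pics/g7.png

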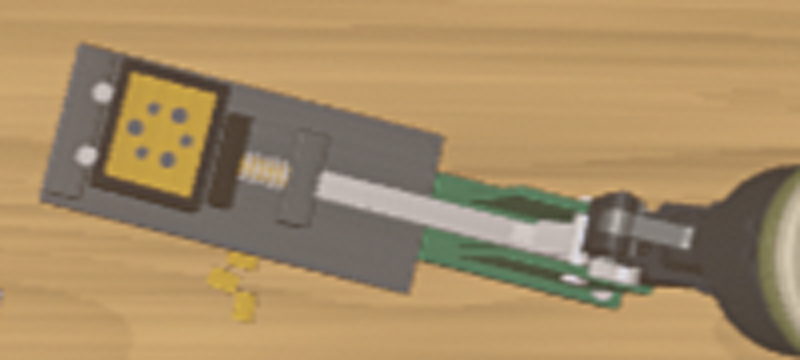

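>>> jog_arm(offset=[[8,-0.3,0],[10,0,0],[6,0,0],[0,0,0],[-7,0,1],[-7,0,0],[-7,0,0],[-7,0,0],[-6,0,0],[-4,0,0],[0,0,0]], delta_rot=[[0,0,0.3],[0,-0.4,0],[0,0,0],[0,0,0],[0,0,0],[0,-0.3,0],[0,-0.3,0],[0,-0.3,0],[0,-0.3,0],[0,0,0],[0,0,0]], jaw=[66,66,66,66,66,66,66,66,66,66,66])

```text
time: 22.65
tool_pos: [469.2, -118.0, 107.0]
tcp_rot: [179.6, -0.8, 77.0]
ft_force: [2.3, 5.3, 1.0]
finger_gap: 56.5
```

```bash
python3 st.py 17 0 106; python3 gap.py g8
```

```text
[ 469.2 -118.   107. ] [-5.7 -0.4] [179.65  -0.78  77.  ] [2.3 5.3 1. ] 56.5
offset [22.7 -0.3  1.3] rot [ 0.35 -0.78  0.2 ] t 22.65
162.3 178.6 z 56.4
201.3 292.9 z 55.7
```

View pics/g8.png

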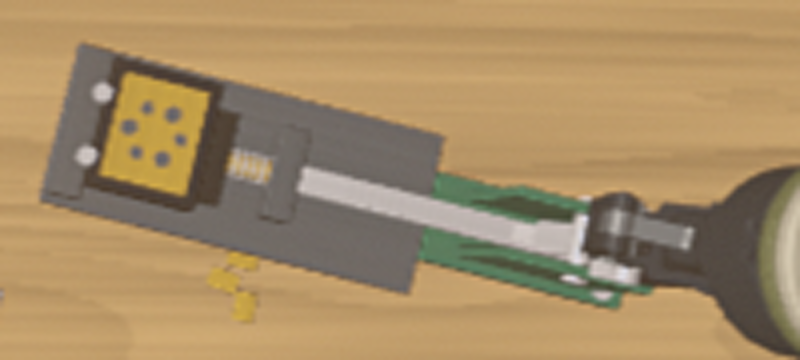

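>>> jog_arm(offset=[[8,-0.3,0],[10,0,0],[6,0,0],[0,0,0],[-7,0,1],[-7,0,0],[-3,0,0],[0,0,0]], delta_rot=[[0,0,0.2],[0,-0.5,0],[0,0,0],[0,0,0],[0,0,0],[0,-0.3,0],[0,-0.3,0],[0,0,0]], jaw=[66,66,66,66,66,66,66,66])

```text
time: 23.5
tool_pos: [471.1, -108.9, 107.2]
tcp_rot: [179.6, 0.0, 76.8]
ft_force: [2.2, 5.0, -2.4]
finger_gap: 56.1
```

```bash
python3 st.py 17 0 106; python3 gap.py g9
```

```text
[ 471.1 -108.9  107.2] [ 3.7 -0.1] [179.64   0.    76.83] [ 2.2  5.  -2.4] 56.1
offset [13.3 -0.1  1.2] rot [0.36 0.   0.03] t 23.5
164.4 180.5 z 56.4
201.4 292.9 z 55.6
```

>>> jog_arm(offset=[[-4,0,0],[-3,0,0],[-2,0,0],[0,0,0]], delta_rot=[[0,-0.3,0],[0,-0.3,0],[0,0,0],[0,0,0]], jaw=[66,66,66,66])

```text
time: 23.95
tool_pos: [470.3, -111.8, 107.5]
tcp_rot: [179.6, -0.2, 76.9]
ft_force: [2.7, 7.2, -0.4]
finger_gap: 56.6
```

```bash
python3 st.py 17 0 106; python3 gap.py g10
```

```text
[ 470.3 -111.8  107.5] [ 0.6 -0.1] [179.63  -0.23  76.89] [ 2.7  7.2 -0.4] 56.6
offset [16.4 -0.1  1.5] rot [ 0.37 -0.23  0.09] t 23.95
167.5 183.6 z 56.3
201.4 292.9 z 55.5
```

View pics/g10.png

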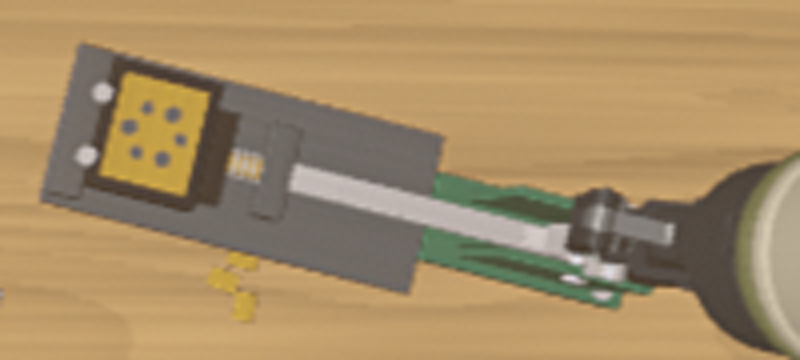

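>>> jog_arm(offset=[[-5,0,0],[-4,0,0],[-3,0,0],[0,0,0],[0,0,0]], delta_rot=[[0,-0.3,0],[0,0,0],[0,0,0],[0,0,0],[0,0,0]], jaw=[66,66,66,66,66])

```text
time: 24.5
tool_pos: [469.1, -117.7, 107.2]
tcp_rot: [179.6, -0.8, 77.0]
ft_force: [1.8, 7.1, 1.8]
finger_gap: 56.5
```

```bash
python3 st.py 17 0 106; python3 gap.py g11
```

```text
[ 469.1 -117.7  107.2] [-5.4 -0.2] [179.6   -0.84  76.97] [1.8 7.1 1.8] 56.5
offset [22.4 -0.2  1.5] rot [ 0.4  -0.84  0.17] t 24.5
170.3 186.8 z 56.2
201.2 293.0 z 55.7
```

>>> jog_arm(offset=[[-1,0,0],[0,0,0],[0,0,0]], delta_rot=[[0,0,0],[0,0,0],[0,0,0]], jaw=[66,66,66])

```text
time: 24.85
tool_pos: [469.3, -116.6, 107.0]
tcp_rot: [179.6, -1.2, 77.0]
ft_force: [2.3, 7.4, -0.1]
finger_gap: 56.5
```

```bash
python3 st.py; python3 gap.py g12; python3 chips.py top
python3 - <<'E'
from h import *
im,d=cams.snapshot('top');P=cloud('top',d);cv2.imwrite('pics/t12.png',im[:,:,::-1])
C=cl(P.reshape(-1,3)).reshape(P.shape[:2]+(2,));Z=P[...,2]
for y0 in(-30,-15,15):
    s=(abs(C[...,1]-y0)<8)
    st=C[...,0][s&(abs(Z-60.3)<1.5)&(C[...,0]>262)];h=C[...,0][s&(abs(Z-55)<1.5)&(C[...,0]>204)&(C[...,0]<276)]
    print(y0,"stop front",st.min().round(1),"holder",h.min().round(1),h.max().round(1))
q=P[(abs(P[...,0]-440)<50)&(abs(P[...,1]-229)<50)&(P[...,2]>75)&(P[...,2]<90)]
print("scraper top",np.median(q,0).round(1),len(q))
im,d=cams.snapshot('side');cv2.imwrite('pics/s12.png',im[:,:,::-1])
E
```

```text
[ 469.3 -116.6  107. ] [-4.3 -0.2] [179.59  -1.24  76.97] [ 2.3  7.4 -0.1] 56.5
170.4 186.7 z 56.3
201.3 292.9 z 55.4
[305. 260.] 21 z [ 8.1 11.1 13.2] [178.4  49.5]
[300. 265.] 30 z [ 6.3  8.5 10.7] [186.2  62.8]
[306. 271.] 28 z [ 5.4  8.1 10.9] [170.3  72.4]
-30 stop front 273.6 holder 205.5 272.0
-15 stop front 274.0 holder 204.5 272.5
15 stop front 273.4 holder 204.4 271.9
scraper top [441.2 227.1  80.1] 114
```

View pics/t12.png

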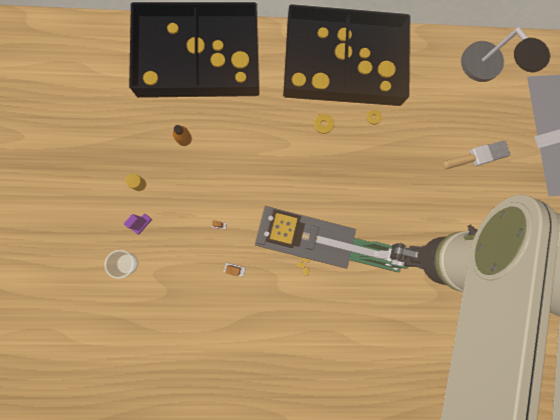

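View pics/s12.png

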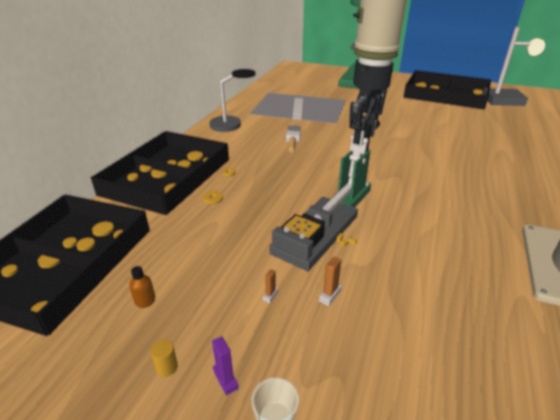

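```bash
python3 -c "
from h import *
print(r.hand_in()); s=monitor.sense(); print(s['time'],s['ft_force'],s['tool_pos'])"
```

```text
the job is handed in; nothing more can be done
None
the job is handed in; nothing more can be done
```

I wiped the three chips off the bed with the larger orange scraper and stood the scraper back on clear bench. I then pumped the trigger through seven squeezes and handed in at about 25 s, still holding it squeezed. `hand_in` gives no verdict, so what follows is from my own last checks.

- **Chips:** all three lie on the bench beside the clamp, with their tops about 8–13 mm above it.
- **Scraper:** upright and let go, with its top at 80 mm.
- **Pad:** gap to the jaw head about 14.5 mm, so it is pressed back about 11.5 mm (roughly 6 N).
- **Trigger:** about 19 of 20 mm squeezed, with a steady pull of about 7.7 N at the wrist.
- **Other things on the bench:** none looks moved in the last top picture. I did not measure them.

**Disagreements and faults:**
- **Holder against the stop:** the direct depth edges still read about 1.5 mm between holder and stop, which is inside pixel error. The pad did not move while its spring was pressed back the last 8 mm, and its position puts the holder within about 0.3 mm of the stop.
- **Missed first pull:** my first pull passed over the trigger bar, because the open fingertips sit about 37 mm behind the nominal TCP. I lowered the hand and it caught the bar.
- **Fingers on the fixed grip:** the rear finger also pressed the fixed grip briefly, with about 6 N.
- **How the trigger was worked:** I drew it in by moving the arm with the jaw opening held, so the rear finger was not braced on the fixed grip.

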